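# Settle a culture flask on the tilt stand

### The arm

A 7-joint arm with a two-finger parallel gripper is mounted at the origin on the work surface; the furniture and walls round the work are solid. World frame = base frame: x ahead of the robot, y to its left, z up, the work surface at z = 0. Lengths are in m, angles in rad, forces in N, time in s.
With the tool pointing down it reaches from about 0.4 to 0.85 m from the base axis. Payload 10.4 kg.
Tool frame: the origin (TCP) lies between the finger pads; the fingertips stand 19 mm ahead of it and the grasp point (between the pads) is the TCP (manip.tip_reach is the z of the fingertips in the tool frame, in m); z points along the fingers, y is the direction in which the jaws open and shut (so a half turn about z gives the same grasp; the last joint's range is limited). The gripper opens to 85 mm and grips with 20 to 120 N. Pads are 22 mm wide; open, the fingers measure 114 mm over their backs; the gripper's body (76 mm by 85 mm) begins 54 mm behind the grasp point. The pads swing forward as they close: fully open they stand 13 mm farther back than shut.
Start: joints at [1.248, 0.332, -0.065, 1.46, 0.022, 1.35, -0.088], TCP at [0.185, -0.597, 0.25] pointing down, gripper open.
Joint ranges: [-2.6, 2.6], [-0.5, 2.12], [-1.47, 1.34], [0.16, 2.42], [-1.27, 4.41], [0.06, 2.06], [-2.6, 2.6]. Speed limits (rad/s): [2.22, 2.22, 2.79, 2.79, 3.14, 3.14, 3.14].

### API

Orientations are given as a unit quaternion [x, y, z, w].
In Python, from workcell import sensors, cams, manip gives the robot as it stands.
- The arm moves only by the shell command python3 -m jog 'ROWS' [FORCE]. ROWS is JSON, a list of rows, each a list of 3 entries, a list of its own where there are three numbers: the shift along the world's x, y, z in m, then the turn, a rotation vector about the world's x, y, z in rad, then the opening in per cent of the stroke, from 0 (shut) to 100 (fully open). In form: [[[dx, dy, dz], [wx, wy, wz], grip], ...]. A call has 1 to 5 rows; each row shifts and turns the pose as measured when the row begins; what a row does not reach is not made up. A row lasts 1/8 s, in which the tool goes at most 62.5 mm and 10.7 degrees, less where a joint would pass 70% of its speed; a pose out of reach is approached as far as the arm can. A call with a gripper value outside its range is refused whole. The fingers move at their own pace and stop on an object; FORCE is the grip in N (left out, the last holds). Time passes only in rows, so rows that do not move let the fingers close. It gives the time, the measured TCP pose, the force and the opening at its end, in the units of the state.
- sensors.get_obs(): the state, without advancing time (a new reading comes with each control period).
- cams.camera(name): name is "side" or "top"; returns (picture, depth): 420x560x3 uint8, red, green, blue; 420x560 float32, m along the optical axis (not along the pixel's ray), 0 where there is no reading.
- cams.camera_model(name): a dict with "intrinsics" (3x3 intrinsics, pixels), "k1" (the pictures are not rectified: a ray, as slopes to the right and down, at radius r is drawn at 1 + k1 r^2 times it, then the intrinsics apply), "view" (4x4, takes a point from world to camera coordinates). Camera axes: x right, y down, z forward; pixel columns grow to the right and rows downward; lengths in m; the calibration is good to about 2 mm. A picture is of the moment at which its call begins. camera_model takes no time and is no camera call.
- manip.hand_in(): hands the job in, once; it reports no verdict.
The state is a dict: "clock": time; "joint_pos": joint angles; "joint_velocities": joint speeds; "tau": joint torques, N m; "position": TCP position; "ee_rot": TCP orientation; "ft_force": force on the tool from outside, world axes, zero at the start; "torque": the same for the moment, N m; "grip_width": opening from 0.0 (shut) to 1.0 (fully open).
Only numpy, scipy, OpenCV 4.12 (cv2) and the standard library are available. Lean on these libraries where they do the work, as an engineer would, in place of code of your own. Each camera call takes 0.05 s, during which the arm holds its last target.

### The job

Lay the larger of the two culture flasks gently on the level deck of the tilt stand, between its side cheeks with its foot at the heel plate and its cap towards the handle, and let go. Then raise the handle end of the deck to the 30 degree mark (never past 40), keep it there for about three seconds so that the culture settles towards the foot, and lower the deck fully home again with the flask still in place. Leave everything else where it is.

Things in the scene. Friction and masses are not known exactly. Their poses are not given: they have to be found in the camera images.
- large_flask: The larger culture flask, lying flat, 0.1 to 0.2 kg: frosted clear flat box 60 wide, 110 long, 36 mm high, its shoulders narrowing to a short neck with a ribbed white cap; 155 mm long in all. Origin: centre of the underside of the 110 mm body; x to the cap, z up. Its sides are parallel from x = -50 to +25 mm: grip across them, from above, at the origin.
- large_flask_cap (a point): Centre of the outer end of the larger flask's cap (29 mm diameter): 100 mm along x from the flask's origin, 18 mm above its underside.
- tilt_stand: The tilt stand, bolted down, aluminium deck on a grey base 225 x 100 mm; origin on the worktop, halfway along. x runs from hinge to handle: roughly to the robot's right, turned a little differently every time. Hinge axis 115 mm behind the origin, handle 135 mm ahead of it. The white scale beside the hinge, on the robot's side, stands 130 mm high.
- deck (a joint): Tilt of the deck, rad: 0 = level on its rest (as found), grows as the handle rises; 30 degrees = 0.524, end stop 0.9. Stiff hinge: the deck stays wherever it is let go and must be pushed down again (at the handle: 4 to 8 N up, 1 to 4 N down). The pointer at the hinge, upright at 0, leans over a scale with a mark every 5 degrees, 0 to 45; the one long thick mark is 30.
- deck_seat (a point): Where the larger flask's origin belongs, on the deck's top, 56 mm above the worktop when level. Axes move with the deck: x from hinge to handle, y across, z out of the deck. The heel plate (22 mm high) is 56.5 mm back from here: a flask lying here has its foot 1.5 mm from it. The cap then overhangs the deck between the handle's arms.
- deck_cheeks (a point): Middle between the four side cheeks, on the deck's top (5 mm from deck_seat towards the hinge, same axes). Cheeks are 27 mm high with flared lips, 66 mm apart inside (3 mm play each side of the flask), and stand 31 to 51 mm before and behind this point. Between them the flask's sides are free for fingers; the deck there is 46 mm wide.
- deck_handle (a point): Middle of the handle, same axes as the deck: a round rubber-sleeved bar, 13 mm diameter, along y, 74 mm free between its arms, 250 mm from the hinge, 52 mm above the worktop when level. Can be pinched from above, a finger on each side (67 mm free towards the cap of a flask in place, open outside); the round bar turns between the fingers.
- deck_hinge (a point): Point on the hinge axis in the middle of the deck, 50 mm above the worktop; same axes as the deck. The axis is horizontal, along y of the deck.
- small_flask: Bystander: the smaller culture flask, alike but 44 wide, 106 long with its cap, 26 mm high. Origin: centre of the underside of its body, x to the cap. The two flasks may lie in either place.
- reagent_a: Bystander: amber reagent bottle, 60 mm diameter, 135 mm high, at the right among other bottles; origin at the centre of its underside.

How it is judged:
By the outcome, as a careful person would: the job done as asked, in the order asked, and still so for the second after the job is handed in, with the robot touching nothing.
It also fails if it takes over 67 s, if anything falls off the work surface, if the arm or the gripper's body presses on something with over 40 N, if the wrist force passes 120 N, or if a joint passes its speed limit or range.

## Working session

There is one attempt and no reset: what is moved stays moved. The work goes in short steps, Python scripts to look and compute and a shell command to move; the robot and the scene stay as the last step left them, time stands still between calls to the robot, and variables do not carry over. Pictures are saved under pics/ and viewed, and the job is handed in when it is done.

```bash
ls -la; mkdir -p pics; python3 - <<'E'
from workcell import sensors, cams, manip
import cv2, numpy as np
print(sensors.get_obs()); print(manip.tip_reach)
for n in ["side","top"]:
    p,d=cams.camera(n); cv2.imwrite(f"pics/{n}0.png",p[:,:,::-1]); np.savez(f"pics/{n}0.npz",p=p,d=d)
    m=cams.camera_model(n); print(n,m)
E
```

```text
total 12
drwxr-xr-x  3 agent agent 4096 Dec  6 18:59 .
drwxr-xr-x 23 root  root  4096 Dec  6 18:59 ..
drwxr-xr-x  2 agent agent 4096 Dec  6 18:59 pics
{'clock': 0.0, 'joint_pos': array([ 1.24839761,  0.33288081, -0.06468811,  1.46095343,  0.02158253,
        1.34989738, -0.08852275]), 'joint_velocities': array([ 1.62706993e-05,  3.15853559e-04, -1.45002306e-03,  6.57951797e-04,
       -1.79168838e-03, -3.41141514e-04, -8.13933355e-04]), 'tau': array([ 7.93390300e-04, -6.25449371e+01,  4.97388525e-02, -3.91600978e+01,
        1.62880059e-02,  1.00691043e-02,  1.68682271e-05]), 'position': array([ 0.18446975, -0.59678638,  0.24950451]), 'ee_rot': array([ 9.88787093e-01,  1.49330383e-01, -1.34562384e-04, -7.09513215e-04]), 'ft_force': array([-0.16244752, -0.38361181,  0.91636031]), 'torque': array([ 0.00938226,  0.01186212, -0.02393511]), 'grip_width': 0.9964747968708985}
0.019
side {'intrinsics': array([[479.63839009,   0.        , 281.08896568],
       [  0.        , 479.63839009, 205.750877  ],
       [  0.        ,   0.        ,   1.        ]]), 'k1': 0.02487523042284677, 'view': array([[ 0.97501448, -0.22172125, -0.0136549 , -0.41051735],
       [-0.13217522, -0.5296372 , -0.83786285,  0.08593932],
       [ 0.17853985,  0.81873325, -0.54570999,  1.5617665 ],
       [ 0.        ,  0.        ,  0.        ,  1.        ]])}
top {'intrinsics': array([[496.83571357,   0.        , 287.05249699],
       [  0.        , 496.83571357, 205.2955191 ],
       [  0.        ,   0.        ,   1.        ]]), 'k1': -0.12517534974671565, 'view': array([[ 0.0102268 , -0.99989025, -0.01071901, -0.06718323],
       [-0.99741142, -0.00943727, -0.0712839 ,  0.4146608 ],
       [ 0.07117492,  0.01142027, -0.99739847,  1.54002784],
       [ 0.        ,  0.        ,  0.        ,  1.        ]])}
```

View pics/top0.png

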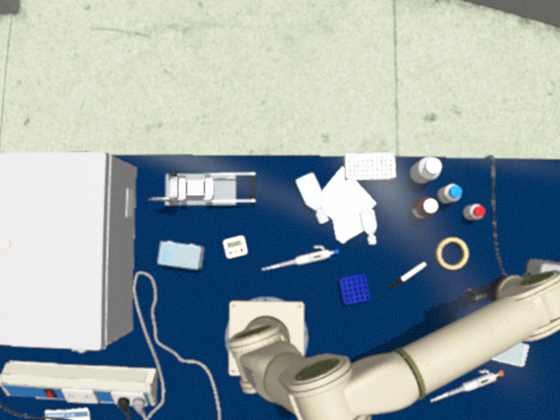

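View pics/side0.png

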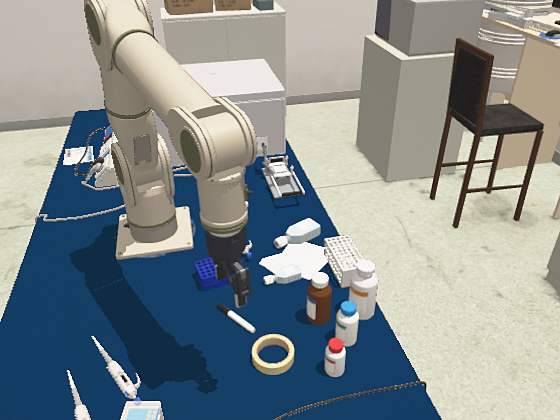

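Top view: the tilt stand is at about (165–257, 172–208) with its handle to the right at x≈255. The flask at (312,195) looks like the larger one and the one at (369,222) the smaller. Next I enlarge these areas.

```bash
cat > h.py <<'E'
import numpy as np, cv2
from workcell import sensors, cams, manip
def ray(n,uv):
    m=cams.camera_model(n);K=m["intrinsics"];k=m["k1"];V=m["view"]
    uv=np.atleast_2d(np.asarray(uv,float))
    d=np.c_[(uv[:,0]-K[0,2])/K[0,0],(uv[:,1]-K[1,2])/K[1,1]]
    s=d.copy()
    for _ in range(20): s=d/(1+k*(s**2).sum(1,keepdims=True))
    R=V[:3,:3];c=-R.T@V[:3,3]
    return c,np.c_[s,np.ones(len(s))]@R
def plane(n,uv,z):
    c,r=ray(n,uv); return c+r*((z-c[2])/r[:,2])[:,None]
def pts(n,uv,d):
    c,r=ray(n,uv); return c+r*np.asarray(d).reshape(-1,1)
def proj(n,P):
    m=cams.camera_model(n);K=m["intrinsics"];V=m["view"]
    q=np.atleast_2d(P)@V[:3,:3].T+V[:3,3]; s=q[:,:2]/q[:,2:]
    s=s*(1+m["k1"]*(s**2).sum(1,keepdims=True))
    return s@K[:2,:2].T+K[:2,2]
def cloud(n,d):
    v,u=np.mgrid[0:d.shape[0],0:d.shape[1]]
    P=pts(n,np.c_[u.ravel(),v.ravel()],d.ravel()).reshape(*d.shape,3); P[d==0]=np.nan
    return P
def snap(n,name,box=None,s=1):
    p,d=cams.camera(n); np.savez(f"pics/{name}.npz",p=p,d=d)
    q=p[:,:,::-1]
    if box: q=q[box[1]:box[3],box[0]:box[2]]
    cv2.imwrite(f"pics/{name}.png",cv2.resize(q,None,fx=s,fy=s,interpolation=cv2.INTER_CUBIC)); return p,d
E
python3 - <<'E'
from h import *
t=np.load("pics/top0.npz");s=np.load("pics/side0.npz")
c=lambda im,b,f:cv2.resize(im[b[1]:b[3],b[0]:b[2],::-1],None,fx=f,fy=f,interpolation=cv2.INTER_CUBIC)
cv2.imwrite("pics/tz0.png",c(t["p"],(140,150,270,230),6))
cv2.imwrite("pics/tz1.png",c(t["p"],(280,150,390,250),6))
cv2.imwrite("pics/sz0.png",c(s["p"],(245,130,345,290),3.7))
P=cloud("top",t["d"])
np.set_printoptions(precision=0,suppress=True,linewidth=250)
print("stand z mm"); print(P[168:214:2,150:264:4,2]*1000)
print("flask z"); print(P[166:250:3,290:386:4,2]*1000)
E
```

```text
stand z mm
[[ -1.  -2.   3.   4.  -1.   2.  -8.  -3.  -2.   1.   7.   2.  -5.  -4.   1.   1.   1.   3.   4.   1.   4.   2.  -7.  -4.   5.  -5.   3.  -4.   1.]
 [  4.   2.  -6.  -4.  -3.   1.  -3.   4.  -2.  -6.  -2.  -3.   3.  -2.   2.  -1.   2.   6.  -2.   1.  -2.   2.  -0.  -4.  -0.   6.  -1.  -1.  -4.]
 [-11.  -4.  -2.  -6.   1.  58.  60.  -5.   0.   0.  -5.   3.   4.  -2.   8.   0.  -7.   1.  -9.   1.  -1.  -2.  -4.   0.  -0.   0.  -2.  -5.   2.]
 [  2.  -6.   5.   7.   1.  64.  60.  83.  76.  14.  15.  10.  14.  17.  79.  84.  57.  60.  52.  62.  55.  55.  56.  55.  60.  59.  55.  -2.   1.]
 [ -0.   2.   1.  -4.  16.  56.  53.  75.  72.  13.  12.   9.  16.   6.  66.  70.  15.  10.   9.  14.  18.  12.  -2.   4.  -0.   2.  58.   1.   2.]
 [  2.   8.   3.   6.   8.  64.  61.  51.  56.   5.  13.  12.   8.  15.  57.  56.  12.  12.   9.  14.  12.  10.   2.  -2.   1.  -4.  58.  -4.  -5.]
 [ -1.  -3. -10.   1.   8.  57.  59.  60.  57.  56.  56.  54.  51.  50.  52.  54.  12.   8.   8.  13.  10.   4.   3.  -0.  -8.  -7.  53.  -3.   1.]
 [ -7.  -0.  -2.  -5.  14.  59.  57.  59.  57.  55.  
[... 4396 characters left out ...]
.  1.]
 [ 6. -0.  1. -2.  5. -0.  0. -7. -4. -1. -3. -5.  6.  2. -4.  3. -1.  1. 15. 21. 24. 21.  0.  2.]
 [ 1.  2.  2. -0.  2. -1. -1. -5. -0. -3. -1. -5.  3.  7.  3. -0.  7. -1.  6. 26. 29. -1.  4.  0.]
 [-1. -1.  6. -2. -1.  2. -5.  2.  3. -3. -1.  5.  7. -4.  6. -5.  3.  1. -2.  1. 15.  0. -4. -2.]
 [-3. -1.  8.  0. -1. -2.  0.  4.  2. -1.  3. -5.  3.  2.  5.  2.  6. -3.  3. -3. 25. 18. -0.  2.]
 [-4. -5.  6. -0. -1.  3. -1. -1. -3.  5. -4.  8.  5.  3.  1.  7. -6.  4. -5.  0. 21. 25.  2.  1.]
 [ 2. -2.  1.  3. -1.  1. -6. -7. -2. -4. -2.  2. -1.  4.  6.  1. -2. -5.  0.  1. 22.  0. -1.  7.]
 [-1.  1.  1.  3.  6.  4. -3. 30. 18.  1. -1. -3.  1.  2. -3. -2.  1. -4. -4.  3. -1.  0.  2. -0.]]
```

View pics/tz0.png

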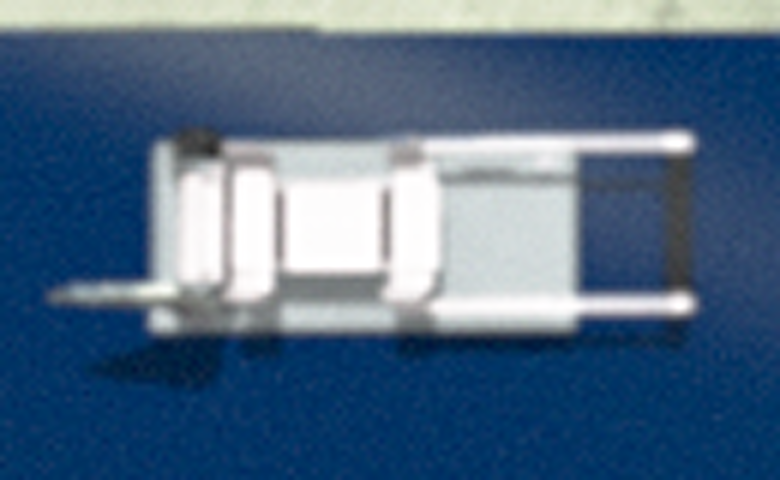

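View pics/tz1.png

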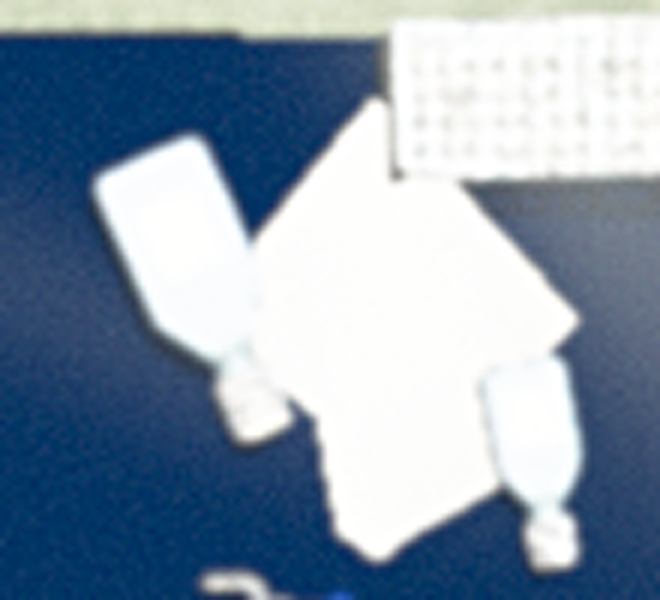

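View pics/sz0.png

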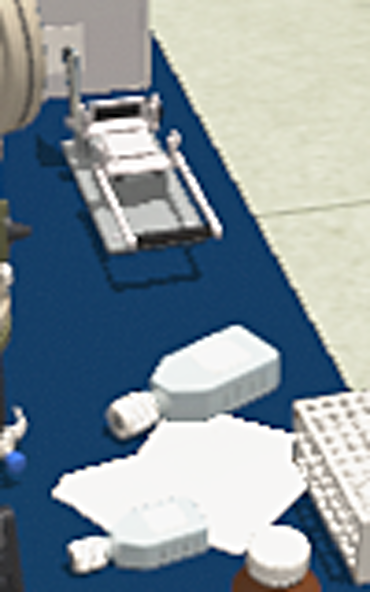

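Top crop: the handle is a dark bar at crop x≈680 (pixel ≈(253,187)), and the deck plate is at crop (285–385, 180–270). The large flask body runs from crop (95–205, 140) to its cap at (255,400), pointing towards the robot and slightly right. Now I measure.

```bash
python3 - <<'E'
from h import *
np.set_printoptions(precision=4,suppress=True)
t=np.load("pics/top0.npz");d=t["d"];p=t["p"]
P=cloud("top",d)
Z=cv2.medianBlur(np.nan_to_num(P[:,:,2]).astype(np.float32),3)
def reg(m,b):
    r=np.zeros_like(m);r[b[1]:b[3],b[0]:b[2]]=m[b[1]:b[3],b[0]:b[2]];return r
# flask
m=reg((Z>18)&(Z<50e-3),(290,168,334,226)).astype(np.uint8)
c=max(cv2.findContours(m,cv2.RETR_EXTERNAL,cv2.CHAIN_APPROX_NONE)[0],key=cv2.contourArea)
m=reg((Z>0.018)&(Z<0.06),(290,168,334,226)).astype(np.uint8)
n,l,st,ce=cv2.connectedComponentsWithStats(m);k=1+st[1:,4].argmax();print("flask comp",st[k],ce[k])
v,u=np.nonzero(l==k)
X=plane("top",np.c_[u,v],0.036)[:,:2]
# axis : PCA
mu=X.mean(0);w,V=np.linalg.eigh(np.cov((X-mu).T));a=V[:,1]
if a[0]>0:a=-a  # cap toward robot (−x)
b=np.array([-a[1],a[0]])
s=(X-mu)@a;q=(X-mu)@b
for lo in np.arange(-.09,.11,.01):
    k=(s>=lo)&(s<lo+.01)
    if k.sum()>2: print(f"{lo:.3f} {k.sum()} w[{q[k].min():.4f} {q[k].max():.4f}] mid {(q[k].min()+q[k].max())/2:.4f} mean {q[k].mean():.4f}")
print("mu",mu,"axis",a,np.degrees(np.arctan2(a[1],a[0])),"s range",s.min(),s.max())
# colour-based
E
```

```text
Traceback (most recent call last):
ValueError: max() iterable argument is empty
```

```bash
python3 - <<'E'
from h import *
np.set_printoptions(precision=4,suppress=True)
t=np.load("pics/top0.npz");p=t["p"].astype(int)
S=np.load("pics/side0.npz")["p"].astype(int)
print("handle rows: pixel intensities R across handle row 185"); 
for r in (178,183,188,193,198): print(r,p[r,244:264,0],p[r,244:264,2])
print("cols through arms/base, col 175,215,230,240")
for c in (215,230,240,246): print(c,[(r,p[r,c,0]) for r in range(166,212)])
print("base left edge row"); 
for r in (180,190): print(r,p[r,156:180,0])
print("base right edge");
for r in (183,192): print(r,p[r,228:246,0])
E
```

```text
handle rows: pixel intensities R across handle row 185
178 [61 61 57 57 57 58 55 64 63 62 61 53 42 50 49 43 42 34 40 44] [114 111 110 109 113 109  94  81  72  63  75  88 104 109 111 107 107 102
 106 106]
183 [65 59 60 57 62 51 63 65 69 74 69 59 55 46 53 57 47 51 49 43] [115 110 113 114 114 102  96  81  75  73  79  96 107 109 113 111 107 109
 111 105]
188 [55 59 58 55 61 55 56 66 68 75 61 66 51 52 57 54 57 51 52 47] [112 112 111 111 116 110  97  78  74  72  75  95 108 107 114 108 115 107
 109 105]
193 [38 46 50 55 41 48 43 58 59 64 58 52 51 43 58 47 49 44 49 51] [106 108 108 112 104 107  91  74  66  69  71  89 107 107 114 109 108 107
 109 110]
198 [ 80  80  81  81  81  75  85  96 122 130 108  72  40  32  40  49  39  37
  39  38] [124 122 122 127 124 117 114 106 122 128 110  97 100 104 106 114 106 104
 108 105]
cols through arms/base, col 175,215,230,240
215 [(166, np.int64(79)), (167, np.int64(81)), (168, np.int64(85)), (169, np.int64(81)), (170, np.int64(80)), (171, np.int64(84)), (172, np.int64(124)), (173, np.int64(206)), (174, np.int64(243)), (175, np.int64(224)), (176, np.int64(2
[... 3406 characters left out ...]
64(31)), (198, np.int64(81)), (199, np.int64(166)), (200, np.int64(228)), (201, np.int64(215)), (202, np.int64(135)), (203, np.int64(43)), (204, np.int64(11)), (205, np.int64(17)), (206, np.int64(12)), (207, np.int64(18)), (208, np.int64(1)), (209, np.int64(10)), (210, np.int64(7)), (211, np.int64(0))]
base left edge row
180 [  1   0   9   0   0   0   9  10  47 115 169 197 183 176 218 245 251 242
 236 238 234 174 175 244]
190 [  0   4   0   0   0   0   4   2  56 115 170 198 205 217 239 251 251 249
 252 255 244 189 198 250]
base right edge
183 [209 211 212 210 208 211 205 170 112  74  63  62  63  60  61  60  65  59]
192 [211 209 210 210 212 210 199 172 102  52  43  45  47  43  47  48  49  46]
```

```bash
cat > meas.py <<'E'
from h import *
def arms(p,c0,c1,r0,r1,z):
    """bright line centroid rows over columns -> world points at z"""
    g=p[:,:,0].astype(float);out=[]
    for c in range(c0,c1):
        col=g[r0:r1,c]-np.r_[g[r0,c],g[r1-1,c]].max();col[col<0]=0
        out.append((c,(col*np.arange(r0,r1)).sum()/col.sum()))
    return plane("top",out,z)
def edge(p,lines,axis,a0,a1,z,ch=0):
    """half-level crossing between a0,a1 across axis ('v': rows vary)"""
    g=p[:,:,ch].astype(float);out=[]
    for k in lines:
        s=g[a0:a1,k] if axis=='v' else g[k,a0:a1]
        h=(s.max()+s.min())/2;t=s>h
        i=np.nonzero(t[1:]!=t[:-1])[0][0];f=(h-s[i])/(s[i+1]-s[i])
        out.append((k,a0+i+f) if axis=='v' else (a0+i+f,k))
    return plane("top",out,z)
def fit(Q):
    mu=Q[:,:2].mean(0);V=np.linalg.svd(Q[:,:2]-mu)[2][0]
    r=(Q[:,:2]-mu)@np.array([-V[1],V[0]])
    return mu,V,r.std()
E
python3 - <<'E'
from meas import *
np.set_printoptions(precision=4,suppress=True)
t=np.load("pics/top0.npz");p=t["p"]
for nm,Q in dict(arm_far=arms(p,238,249,169,178,.053),arm_near=arms(p,238,249,196,205,.053),
  base_near=edge(p,range(212,234),'v',203,208,.012),
  base_left=edge(p,range(178,196),'h',162,169,.012), base_right=edge(p,range(182,197),'h',233,240,.012)).items():
    mu,V,s=fit(Q);V=V if V[1]<0 else -V
    print(nm,mu,"ang",np.degrees(np.arctan2(V[1],V[0])),"res",s)
g=p[:,:,2].astype(float);out=[]
for r in range(178,197):
    s=110-g[r,247:258];s[s<8]=0;out.append(((s*np.arange(247,258)).sum()/s.sum(),r))
Q=plane("top",out,.056);mu,V,s=fit(Q);print("handle",mu,np.degrees(np.arctan2(V[1],V[0])),s)
# flask
P=cloud("top",t["d"]);Z=cv2.medianBlur(np.nan_to_num(P[:,:,2]).astype(np.float32),3)
m=np.zeros(Z.shape,np.uint8);b=(290,168,334,226)
m[b[1]:b[3],b[0]:b[2]]=((Z>0.018)&(Z<0.06))[b[1]:b[3],b[0]:b[2]]
n,l,st,ce=cv2.connectedComponentsWithStats(m);k=1+st[1:,4].argmax();print("flask comp",st[k],ce[k])
v,u=np.nonzero(l==k);X=plane("top",np.c_[u,v],0.036)[:,:2]
mu=X.mean(0);w,V=np.linalg.eigh(np.cov((X-mu).T));a=V[:,1];a=-a if a[0]>0 else a
for it in range(3):
    b=np.array([-a[1],a[0]]);s=(X-mu)@a;q=(X-mu)@b
    L=[]
    for lo in np.arange(s.min()+.005,s.min()+.085,.01):
        k=(s>=lo)&(s<lo+.01);L.append((lo+.005,q[k].mean(),np.ptp(q[k])))
    L=np.array(L);f=np.polyfit(L[:,0],L[:,1],1);a=a+f[0]*b;a/=np.linalg.norm(a)
print(L);print("mu",mu,"axis",a,np.degrees(np.arctan2(a[1],a[0])),"s",s.min(),s.max(),"offs",f)
b=np.array([-a[1],a[0]]);foot=mu+a*(s.min()-.0015)+b*L[:,1].mean()
print("len",np.ptp(s)+.003,"origin est (foot) ",foot+.055*a,"(cap)",mu+a*(s.max()+.0015-.1)+b*L[:,1].mean())
E
```

```text
arm_far [0.5097 0.0728] ang -89.21671267355293 res 7.095813564993686e-05
arm_near [0.4267 0.0714] ang -89.13938949041116 res 4.6866341429453945e-05
base_near [0.4149 0.14  ] ang -89.01188309291477 res 0.00010608678043787207
base_left [0.4717 0.3259] ang -178.2815975077762 res 0.00014032220792909383
base_right [0.4654 0.0994] ang -178.38382324752573 res 0.00013566849532176237
handle [0.4674 0.0428] -178.09435492289342 0.0008320740415344065
flask comp [297 173  32  50 768] [312.7044 195.2279]
[[-0.0552 -0.0004  0.0596]
 [-0.0452  0.0003  0.0598]
 [-0.0352  0.0007  0.0598]
 [-0.0252 -0.0001  0.0595]
 [-0.0152  0.      0.0597]
 [-0.0052 -0.0003  0.0597]
 [ 0.0048  0.0001  0.061 ]
 [ 0.0148  0.0003  0.0581]
 [ 0.0248 -0.      0.0512]]
mu [ 0.4458 -0.1423] axis [-0.9085 -0.4179] -155.2949887983371 s -0.06516889652984383 0.08969359795296102 offs [-0.      0.0001]
len 0.15786249448280484 origin est (foot)  [ 0.4564 -0.1374] (cap) [ 0.4538 -0.1386]
```

```bash
python3 - <<'E'
from meas import *
np.set_printoptions(precision=4,suppress=True,linewidth=200)
t=np.load("pics/top0.npz");p=t["p"].astype(int)
P=cloud("top",t["d"])
for r in (174,176,178,198,199,200): print(r,"z",(P[r,160:222,2]*1000).round().tolist())
for r in (176,182,187,192,198): print(r,"R",p[r,160:222,0].tolist())
for r in (174,198):
  for u in (178,186,205,213): print(r,u,plane("top",[(u,r)],.083)[0])
m=(P[...,2]>.066)&(P[...,2]<.1);v,u=np.nonzero(m[168:206,172:220]);u+=172;v+=168
Q=plane("top",np.c_[u,v],.08)
for lo,hi in ((172,195),(195,220)):
  for a,b in ((168,185),(190,206)):
    k=(u>=lo)&(u<hi)&(v>=a)&(v<b);print(k.sum(),Q[k].mean(0),Q[k].min(0),Q[k].max(0))
E
```

```text
174 z [-2.0, -1.0, 7.0, -3.0, -3.0, 1.0, 1.0, 12.0, 65.0, 63.0, 64.0, 59.0, 67.0, 65.0, 60.0, 58.0, 53.0, 83.0, 83.0, 82.0, 77.0, 83.0, 76.0, 84.0, 13.0, 18.0, 14.0, 10.0, 17.0, 16.0, 15.0, 12.0, 13.0, 11.0, 10.0, 8.0, 7.0, 18.0, 14.0, 23.0, 8.0, 15.0, 17.0, 10.0, 77.0, 87.0, 79.0, 81.0, 77.0, 83.0, 84.0, 56.0, 52.0, 58.0, 57.0, 56.0, 58.0, 55.0, 60.0, 56.0, 56.0, 51.0]
176 z [-4.0, -1.0, -4.0, -5.0, 2.0, -1.0, 16.0, 10.0, 52.0, 54.0, 56.0, 58.0, 55.0, 54.0, 53.0, 53.0, 50.0, 12.0, 75.0, 66.0, 71.0, 71.0, 72.0, 71.0, 66.0, 57.0, 13.0, 10.0, 19.0, 13.0, 12.0, 16.0, 14.0, 13.0, 9.0, 7.0, 9.0, 10.0, 16.0, 12.0, 7.0, 14.0, 6.0, 10.0, 15.0, 66.0, 66.0, 68.0, 64.0, 68.0, 70.0, 66.0, 9.0, 14.0, 15.0, 13.0, 9.0, 9.0, 10.0, 12.0, 17.0, 8.0]
178 z [0.0, -2.0, 6.0, 3.0, 1.0, 3.0, 8.0, 17.0, 58.0, 65.0, 64.0, 60.0, 61.0, 61.0, 61.0, 75.0, 78.0, 66.0, 51.0, 52.0, 57.0, 52.0, 56.0, 56.0, 57.0, 51.0, 5.0, 13.0, 13.0, 16.0, 13.0, 17.0, 12.0, 10.0, 12.0, 10.0, 17.0, 12.0, 8.0, 16.0, 9.0, 16.0, 15.0, 15.0, 9.0, 7.0, 57.0, 63.0, 49.0, 51.0, 56.0, 52.0, 14.0, 10.0, 12.0, 19.0, 17.0, 9.0, 12.0, 16.0, 9.0
[... 2536 characters left out ...]
122, 122, 124, 120, 122, 116, 118, 121, 121, 120, 120, 121, 119, 126, 168, 222, 240, 248, 248, 248, 247, 239, 198, 153, 161, 196, 209, 205, 204, 208, 208, 214, 213]
174 178 [0.5024 0.2677 0.083 ]
174 186 [0.5025 0.2431 0.083 ]
174 205 [0.5029 0.185  0.083 ]
174 213 [0.503  0.1606 0.083 ]
198 178 [0.4294 0.2656 0.083 ]
198 186 [0.4296 0.2411 0.083 ]
198 205 [0.4301 0.1833 0.083 ]
198 213 [0.4303 0.159  0.083 ]
44 [0.4911 0.2685 0.08  ] [0.4722 0.2497 0.08  ] [0.5029 0.2869 0.08  ]
39 [0.4369 0.2693 0.08  ] [0.4234 0.2509 0.08  ] [0.4539 0.2847 0.08  ]
26 [0.5022 0.1786 0.08  ] [0.4972 0.1671 0.08  ] [0.5064 0.1887 0.08  ]
14 [0.4289 0.1777 0.08  ] [0.4273 0.1685 0.08  ] [0.4305 0.1868 0.08  ]
```

```bash
python3 - <<'E'
from h import *
s=np.load("pics/side0.npz")["p"]
b=(255,130,310,205)
cv2.imwrite("pics/sz1.png",cv2.resize(s[b[1]:b[3],b[0]:b[2],::-1],None,fx=8,fy=8,interpolation=cv2.INTER_CUBIC))
E
```

```text
(no output)
```

View pics/sz1.png

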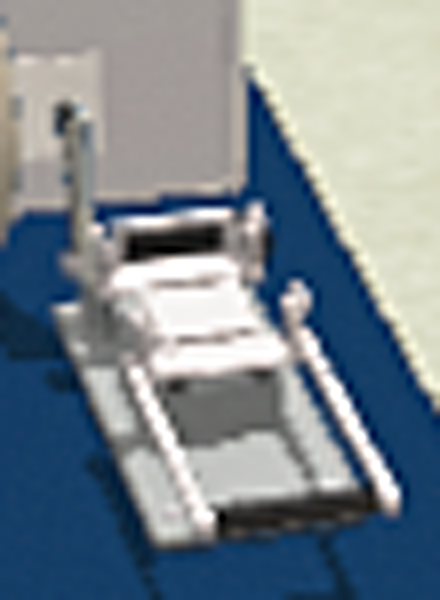

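The measurements agree with the sizes given:
- **Stand:** the cheek lips are 83 mm apart centre to centre (82 expected), and the handle, cheeks and heel agree to about 2 mm. The seat is near (0.4655, 0.215), with the stand axis at -89°.
- **Large flask:** the body measures 60 mm wide and 155 mm long, with its origin near (0.455, -0.138) and its cap axis at -155.3°.

I go over the flask, turning +7.5° so the jaws lie across it.

```bash
python3 -m jog '[[[0.03,0.05,0],[0,0,0.026],100],[[0.03,0.052,0],[0,0,0.026],100],[[0.03,0.052,0],[0,0,0.026],100],[[0.03,0.052,0],[0,0,0.026],100],[[0.03,0.052,0],[0,0,0.027],100]]'; python3 -m jog '[[[0.03,0.052,-0.005],[0,0,0],100],[[0.03,0.052,-0.01],[0,0,0],100],[[0.03,0.052,-0.02],[0,0,0],100],[[0.03,0.04,-0.03],[0,0,0],100],[[0,0,0],[0,0,0],100]]'; python3 - <<'E'
from h import *
o=sensors.get_obs();x,y,z,w=o["ee_rot"]
from scipy.spatial.transform import Rotation as R
M=R.from_quat(o["ee_rot"]).as_matrix();print(o["position"],"jaw",np.degrees(np.arctan2(M[1,1],M[0,1])),M[:,2],o["joint_pos"],o["ft_force"])
print("to go",np.array([.4551,-.138])-o["position"][:2],"yaw",np.radians(-65.3)-np.arctan2(M[1,1],M[0,1]))
E
```

```text
clock: 0.72
position: [0.3338, -0.3333, 0.2466]
ee_rot: [0.977, 0.212, -0.002, -0.002]
ft_force: [0.3, -0.9, 0.0]
grip_width: 1.003
clock: 1.35
position: [0.4562, -0.1282, 0.1809]
ee_rot: [0.977, 0.215, -0.001, -0.001]
ft_force: [-0.4, -0.2, 0.3]
grip_width: 0.999
[ 0.45621905 -0.128197    0.18090938] jaw -65.12323126005292 [-0.00231158  0.00189451 -0.99999553] [ 0.70997042  0.09225626 -0.55194626  1.91028339  0.05116947  1.15576138
 -0.99745872] [-0.43399505 -0.16856742  0.31390743]
to go [-0.00111905 -0.009803  ] yaw -0.0030851965266780468
```

```bash
python3 -m jog '[[[-0.001,-0.01,-0.03],[0,0,-0.003],100],[[0,0,-0.05],[0,0,0],100],[[0,0,-0.03],[0,0,0],100],[[0,0,0],[0,0,0],100]]'; python3 - <<'E'
from h import *
o=sensors.get_obs();print(o["position"],o["ft_force"])
p,d=snap("side","s1",(220,180,360,300),5); snap("top","t1",(270,140,400,250),6)
print("proj flask origin/grasp side",proj("side",[[.4551,-.138,.036]]),proj("side",[o["position"]]),"top",proj("top",[[.4551,-.138,.036]]))
E
```

```text
clock: 1.85
position: [0.4545, -0.141, 0.069]
ee_rot: [0.977, 0.213, -0.001, -0.0]
ft_force: [0.3, 0.1, 0.6]
grip_width: 1.003
[ 0.45445961 -0.14097359  0.06899115] [0.34740794 0.11963035 0.57349501]
proj flask origin/grasp side [[301.19801404 227.57349576]] [[301.34100297 219.50851765]] top [[311.3420979  192.18326304]]
```

View pics/s1.png

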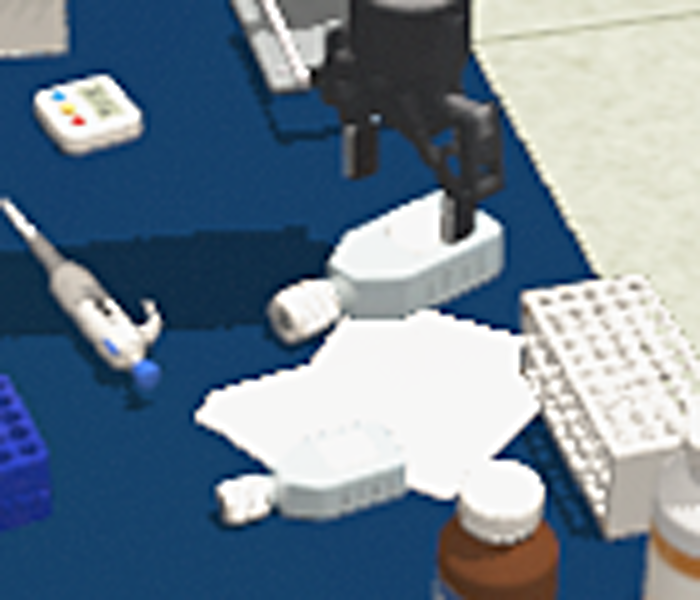

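View pics/t1.png

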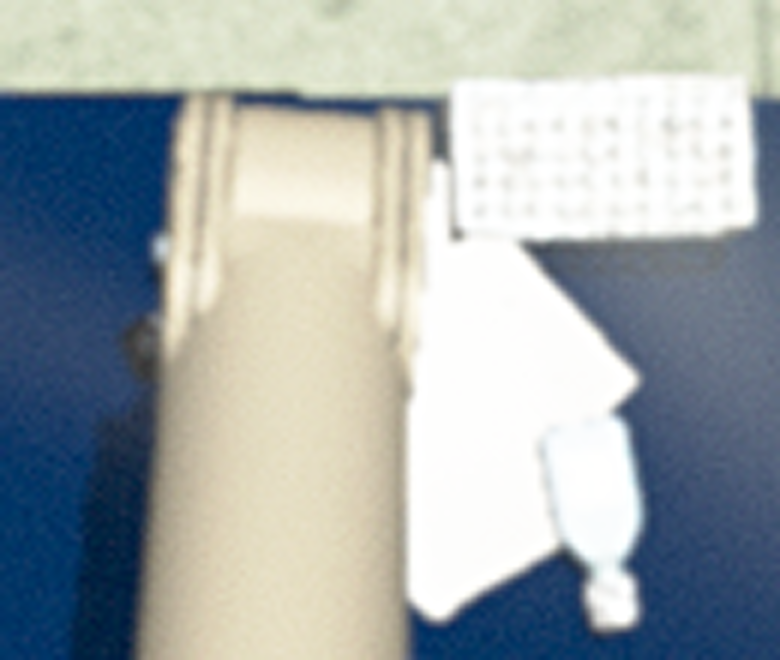

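Side view: the open fingers straddle the large flask, the near finger at crop (455,215) and the far one at (360,150), across the middle of its body. In the top view the arm hides it. I descend gently and close.

```bash
python3 -m jog '[[[0.001,0.003,-0.02],[0,0,0],100],[[0,0,-0.015],[0,0,0],100],[[0,0,-0.007],[0,0,0],100],[[0,0,0],[0,0,0],100]]' 30; python3 -m jog '[[[0,0,0],[0,0,0],50],[[0,0,0],[0,0,0],50],[[0,0,0],[0,0,0],50],[[0,0,0],[0,0,0],50]]' 30
```

```text
clock: 2.45
position: [0.4604, -0.1404, 0.0331]
ee_rot: [0.977, 0.212, 0.004, 0.004]
ft_force: [0.6, -0.2, -0.0]
grip_width: 0.998
clock: 2.95
position: [0.4612, -0.1407, 0.0345]
ee_rot: [0.977, 0.212, 0.005, 0.004]
ft_force: [-0.0, -0.4, -1.3]
grip_width: 0.694
```

```bash
python3 - <<'E'
from h import *
o=sensors.get_obs();print(o["joint_pos"].round(3),o["ft_force"],o["torque"],o["tau"].round(1))
snap("side","s2",(220,180,360,300),5)
E
```

```text
[ 0.665  0.309 -0.514  2.031  0.208  0.839 -1.11 ] [-0.01898881 -0.38137018 -1.32024273] [ 0.04114005 -0.03225011  0.0212707 ] [ -0.  -48.   -4.7 -30.1   0.   -0.1   0. ]
```

View pics/s2.png

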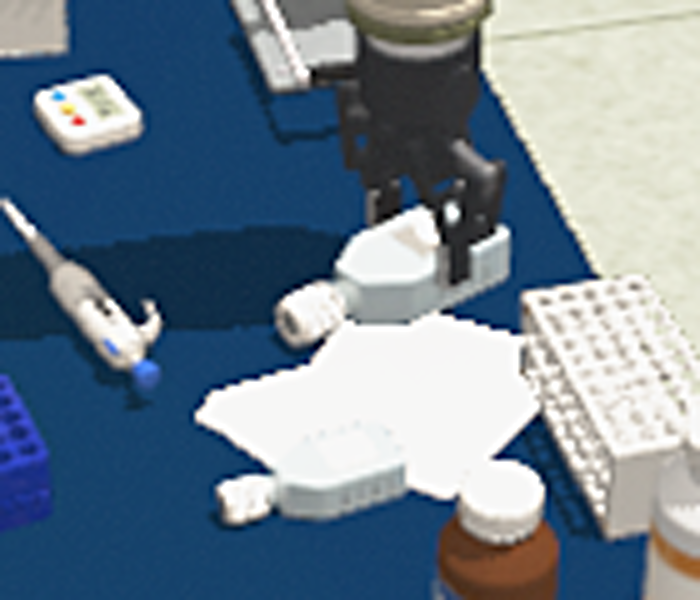

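Side view: the fingers hold the flask across its body. The opening of 0.694 is 59 mm, which matches its width. The TCP settled about 6 mm off the commanded x, so I'll steer by measured poses. Lifting.

```bash
python3 -m jog '[[[0,0,0.005],[0,0,0],50],[[0,0,0.015],[0,0,0],50],[[0,0,0.03],[0,0,0],50],[[0,0,0.04],[0,0,0],50],[[0,0,0.04],[0,0,0],50]]' 40; python3 - <<'E'
from h import *
o=sensors.get_obs();print(o["position"],o["joint_pos"].round(3),o["ft_force"],o["torque"])
snap("side","s3",(220,160,360,280),5)
E
```

```text
clock: 3.62
position: [0.4592, -0.1395, 0.1689]
ee_rot: [0.977, 0.213, 0.003, 0.002]
ft_force: [1.0, -0.3, -1.0]
grip_width: 0.685
[ 0.45922109 -0.13954031  0.16887128] [ 0.723  0.112 -0.55   1.918  0.067  1.121 -0.995] [ 1.01890182 -0.33353045 -1.04570934] [-0.01334829 -0.05810989  0.0077311 ]
```

View pics/s3.png

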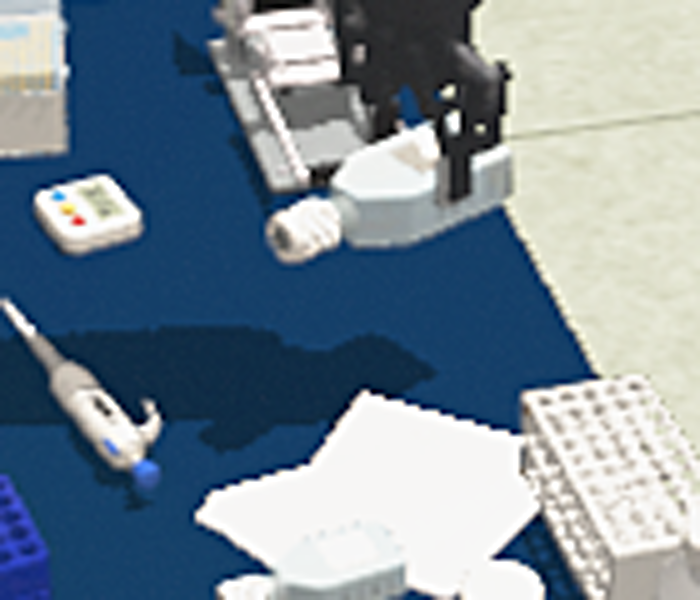

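Side view: the flask is lifted clear and level, with its cap at crop (300,235). I carry it over the stand, turning about +66°.

```bash
python3 -m jog '[[[0,0.04,0.01],[0,0,0.14],50],[[0,0.045,0.005],[0,0,0.14],50],[[0,0.045,0],[0,0,0.14],50],[[0,0.045,0],[0,0,0.14],50],[[0,0.045,0],[0,0,0.14],50]]'; python3 -m jog '[[[0,0.045,0],[0,0,0.14],50],[[0,0.04,0],[0,0,0.13],50],[[0,0.03,0],[0,0,0.1],50],[[0,0,0],[0,0,0],50]]';  python3 - <<'E'
from h import *
from scipy.spatial.transform import Rotation as R
o=sensors.get_obs();M=R.from_quat(o["ee_rot"]).as_matrix()
j=np.degrees(np.arctan2(M[1,1],M[0,1]));print(o["position"],o["joint_pos"].round(3),"jaw",j,M[:,2].round(4))
T=R.from_euler('z',1-j,degrees=True).as_matrix()@M; # jaw to +1deg
t=np.cross(M[:,2],[0,0,-1]);print("dyaw",np.radians(1-j),"tilt fix rotvec",t,"shift",np.array([.4654,.2187,.17])-o["position"])
E
```

```text
clock: 4.3
position: [0.4623, 0.0833, 0.1964]
ee_rot: [0.841, 0.541, 0.011, 0.005]
ft_force: [0.7, 0.3, -0.4]
grip_width: 0.687
clock: 4.8
position: [0.4608, 0.2062, 0.2002]
ee_rot: [0.72, 0.694, 0.014, 0.004]
ft_force: [-0.7, -0.6, -2.3]
grip_width: 0.692
[0.46080255 0.2061796  0.20017423] [ 0.336  0.178 -0.916  1.825  0.155  1.183 -0.663] jaw -2.083387709493775 [ 0.0254  0.0134 -0.9996]
dyaw 0.053815267646192794 tilt fix rotvec [-0.0133623   0.02537389  0.        ] shift [ 0.00459745  0.0125204  -0.03017423]
```

```bash
python3 -m jog '[[[0.0045,0.0125,-0.02],[-0.013,0.025,0.053],50],[[0,0,0],[0,0,0],50]]';  cat > st.py <<'E'
from h import *
from scipy.spatial.transform import Rotation as R
import sys
a=[float(x) for x in sys.argv[1:5]]
o=sensors.get_obs();M=R.from_quat(o["ee_rot"]).as_matrix()
j=np.degrees(np.arctan2(M[1,1],M[0,1])); j=(j+90)%180-90
print("t",round(o["clock"],2),"pos",o["position"].round(4),"jaw",j.round(2),"fz",M[:,2].round(4),"F",o["ft_force"].round(1),"w",round(o["grip_width"],3))
print("shift to",(np.array(a[:3])-o["position"]).round(4),"rot",(np.cross(M[:,2],[0,0,-1])+[0,0,np.radians(a[3]-j)]).round(4))
E
python3 st.py .4654 .2187 .17 1; python3 - <<'E'
from h import *
snap("side","s4",(230,90,350,200),6); snap("top","t4",(140,140,280,240),5)
E
```

```text
clock: 5.05
position: [0.4658, 0.2176, 0.181]
ee_rot: [0.702, 0.712, 0.0, 0.0]
ft_force: [-0.4, 0.1, -0.3]
grip_width: 0.693
t 5.05 pos [0.4658 0.2176 0.181 ] jaw 0.86 fz [ 8.e-04 -3.e-04 -1.e+00] F [-0.4  0.1 -0.3] w 0.693
shift to [-0.0004  0.0011 -0.011 ] rot [0.0003 0.0008 0.0025]
```

View pics/s4.png

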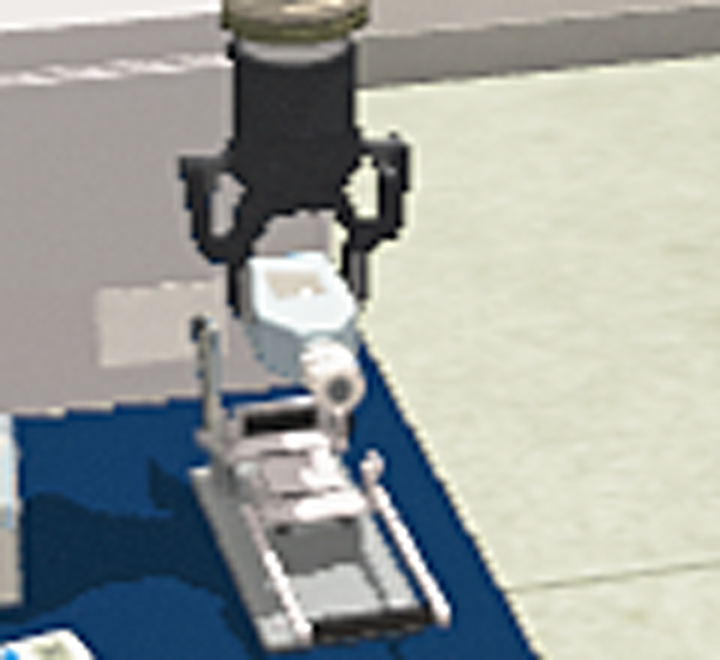

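View pics/t4.png

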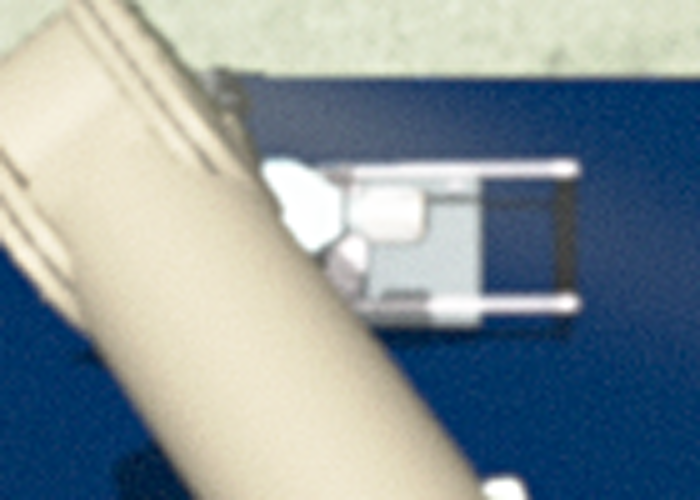

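Top view: the cap is visible at crop (350–428, 187–240). It gives the flask's true place in the hand: its end at px ≈225.6 and its axis at row ≈182.6. I measure it.

```bash
python3 - <<'E'
from meas import *
np.set_printoptions(precision=4,suppress=True,linewidth=200)
t=np.load("pics/t4.npz");p=t["p"];P=cloud("top",t["d"]);o=sensors.get_obs()
g=p.astype(int)
for r in (180,183,185): print(r,"R",g[r,208:232,0].tolist(),"z",(P[r,208:232,2]*1e3).round().tolist())
for c in (216,220,223): print(c,"R",g[172:196,c,0].tolist(),"z",(P[172:196,c,2]*1e3).round().tolist())
m=np.zeros(p.shape[:2],bool);m[174:194,208:232]=(P[174:194,208:232,2]>.12)
v,u=np.nonzero(m);print(u.min(),u.max())
k=(u>=213)&(u<=224);print("zmean mid",P[181:184,214:224,2].mean())
Q=[]
for c in range(213,225):
    vv=v[u==c];Q.append((c,(vv.min()+vv.max())/2,np.ptp(vv)+1))
Q=np.array(Q);W=plane("top",Q[:,:2],.1645);mu,V,s=fit(W);print(Q[:,2],"cap axis",mu,np.degrees(np.arctan2(V[1],V[0])),s)
for z in (.1645,):
  print("cap end",plane("top",[(u.max()+.5,182.6)],z))
for z,lo in ((.1645,0),): print("edges", [plane("top",[(219,x)],.1645)[0,:2] for x in (177.3,188.2)])
print(o["position"])
print("expected cap end proj, if flask origin 3.7mm ahead", proj("top",[[.4658+.0175*.1037,.2176-.1037,.1645]]))
E
```

```text
180 R [216, 212, 234, 245, 250, 254, 254, 253, 252, 253, 252, 252, 251, 251, 252, 250, 215, 161, 156, 157, 157, 166, 162, 161] z [182.0, 174.0, 176.0, 174.0, 179.0, 182.0, 184.0, 180.0, 177.0, 174.0, 175.0, 178.0, 176.0, 185.0, 181.0, 180.0, 179.0, 158.0, 15.0, 13.0, 9.0, 16.0, 12.0, 15.0]
183 R [220, 220, 244, 251, 252, 253, 253, 252, 253, 252, 252, 252, 253, 253, 254, 253, 213, 178, 195, 208, 212, 212, 208, 213] z [178.0, 177.0, 180.0, 177.0, 176.0, 180.0, 177.0, 184.0, 176.0, 182.0, 179.0, 183.0, 180.0, 181.0, 185.0, 182.0, 175.0, 164.0, 9.0, 13.0, 13.0, 23.0, 6.0, 15.0]
185 R [206, 177, 214, 225, 238, 246, 249, 248, 247, 248, 247, 247, 246, 244, 245, 241, 210, 182, 197, 209, 210, 214, 210, 213] z [179.0, 177.0, 174.0, 175.0, 180.0, 180.0, 174.0, 176.0, 181.0, 181.0, 176.0, 184.0, 177.0, 181.0, 180.0, 180.0, 173.0, 165.0, 8.0, 13.0, 14.0, 9.0, 11.0, 10.0]
216 R [131, 210, 243, 222, 211, 232, 252, 253, 252, 254, 254, 253, 249, 247, 246, 236, 211, 203, 206, 206, 209, 208, 207, 205] z [-0.0, 60.0, 61.0, 11.0, 17.0, 11.0, 174.0, 182.0, 177.0, 178.0, 183.0, 176.0, 184.0, 181.0, 178.0, 
[... 255 characters left out ...]
0.0, 179.0, 177.0, 183.0, 174.0, 171.0, 11.0, 7.0, 14.0, 10.0, 10.0, 9.0, 12.0]
223 R [160, 236, 244, 225, 205, 215, 228, 242, 250, 254, 252, 253, 247, 241, 229, 211, 193, 198, 209, 209, 206, 209, 209, 208] z [2.0, 54.0, 58.0, 18.0, 14.0, 9.0, 172.0, 177.0, 180.0, 185.0, 182.0, 182.0, 179.0, 180.0, 178.0, 174.0, 162.0, 20.0, 9.0, 7.0, 13.0, 16.0, 15.0, 11.0]
208 225
zmean mid 0.18107838715845526
[ 9. 11. 11. 11. 11. 11. 11. 11. 11. 11. 11. 10.] cap axis [0.4665 0.131 ] -88.47437841791431 0.0003473452243747762
cap end [[0.4677 0.111  0.1645]]
edges [array([0.4827, 0.1299]), array([0.4515, 0.1292])]
[0.4665 0.2171 0.1823]
expected cap end proj, if flask origin 3.7mm ahead [[224.4786 182.6122]]
```

The cap is 29–30 mm across with its top at z=0.181, as it should be. The flask origin is about 4.5 mm ahead of the TCP, its yaw is within half a degree, and it is sideways on the stand's line within about 1 mm. I descend to just above the cheeks and re-check.

```bash
python3 -m jog '[[[0,0,-0.03],[0,0,0],50],[[0,0,-0.025],[0,0,0],50],[[0,0,0],[0,0,0],50]]'; python3 st.py .4657 .217 .124 1; python3 - <<'E'
from h import *
snap("side","s5",(230,90,350,200),6); snap("top","t5",(160,150,270,220),6)
E
```

```text
clock: 5.52
position: [0.4681, 0.2142, 0.1294]
ee_rot: [0.705, 0.709, 0.003, 0.004]
ft_force: [-0.2, 0.1, -0.2]
grip_width: 0.685
t 5.53 pos [0.4681 0.2142 0.1294] jaw 0.32 fz [ 0.0093 -0.0011 -1.    ] F [-0.2  0.1 -0.2] w 0.685
shift to [-0.0024  0.0028 -0.0054] rot [0.0011 0.0093 0.0119]
```

View pics/s5.png

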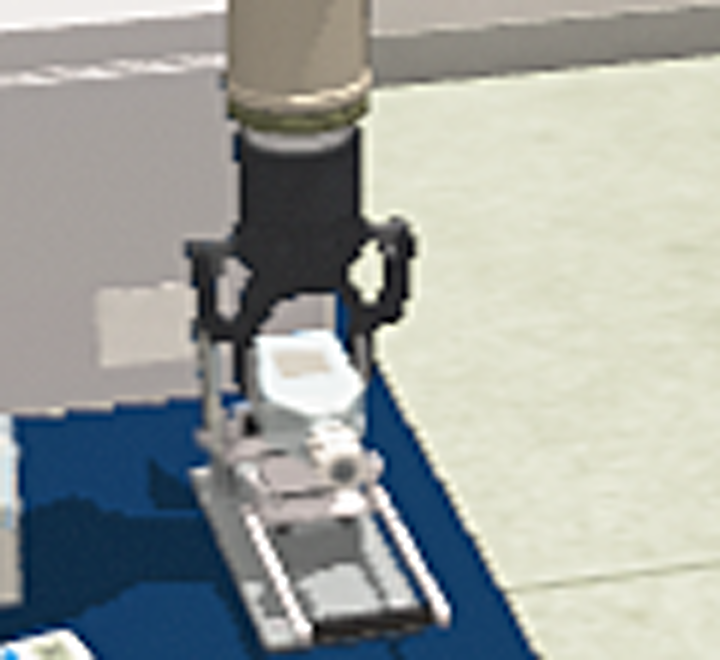

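View pics/t5.png

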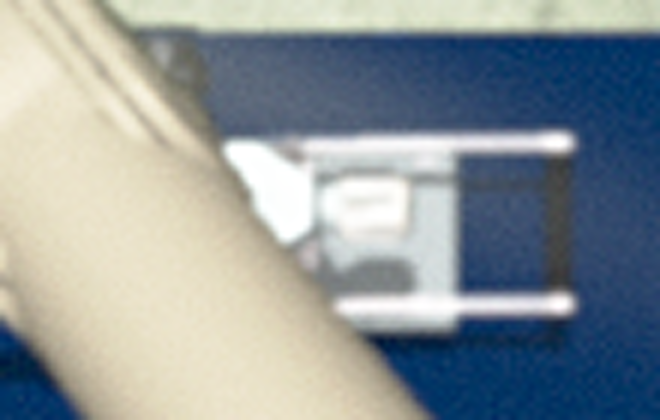

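Side and top views: the flask hangs just above the cheeks with its cap at top-crop (370,206). It is about 2.4 mm too far out (+x), which agrees with the measured pose. I correct with small rows.

```bash
python3 -m jog '[[[-0.0024,0.0028,0],[0.001,0.009,0.012],50],[[0,0,0],[0,0,0],50]]'; python3 st.py .4657 .217 .124 1
```

```text
clock: 5.88
position: [0.4676, 0.2183, 0.1334]
ee_rot: [0.701, 0.713, 0.003, 0.001]
ft_force: [-0.4, -0.1, -1.5]
grip_width: 0.693
t 5.88 pos [0.4676 0.2183 0.1334] jaw 1.03 fz [ 0.0055  0.0017 -1.    ] F [-0.4 -0.1 -1.5] w 0.693
shift to [-0.0019 -0.0013 -0.0094] rot [-0.0017  0.0055 -0.0005]
```

```bash
for i in 1 2 3; do python3 -m jog '[[[0,0,0],[0,0,0],50]]' | sed -n 1,2p; done; python3 st.py .4657 .217 .124 1
```

```text
clock: 6.0
position: [0.4679, 0.2184, 0.1338]
clock: 6.12
position: [0.468, 0.2185, 0.134]
clock: 6.25
position: [0.468, 0.2185, 0.1341]
t 6.25 pos [0.468  0.2185 0.1341] jaw 1.03 fz [ 0.0065  0.002  -1.    ] F [-0.2 -0.2 -1.1] w 0.688
shift to [-0.0023 -0.0015 -0.0101] rot [-0.002   0.0065 -0.0005]
```

```bash
python3 -m jog '[[[-0.002,-0.001,-0.01],[-0.002,0.006,0],50],[[0,0,0],[0,0,0],50]]'; python3 st.py .4657 .217 .124 1;  python3 -m jog '[[[-0.001,0,-0.005],[0,0,0],50],[[0,0,0],[0,0,0],50]]'; python3 st.py .4657 .217 .124 1
```

```text
clock: 6.5
position: [0.4656, 0.2172, 0.1231]
ee_rot: [0.701, 0.713, -0.0, -0.0]
ft_force: [0.5, -0.1, -0.2]
grip_width: 0.688
t 6.5 pos [0.4656 0.2172 0.1231] jaw 1.02 fz [-4.e-04 -4.e-04 -1.e+00] F [ 0.5 -0.1 -0.2] w 0.688
shift to [ 0.0001 -0.0002  0.0009] rot [ 0.0004 -0.0004 -0.0004]
clock: 6.75
position: [0.4643, 0.2172, 0.1174]
ee_rot: [0.701, 0.713, -0.001, -0.0]
ft_force: [0.3, -0.4, -1.0]
grip_width: 0.693
t 6.75 pos [0.4643 0.2172 0.1174] jaw 1.03 fz [-1.1e-03 -4.0e-04 -1.0e+00] F [ 0.3 -0.4 -1. ] w 0.693
shift to [ 0.0014 -0.0002  0.0066] rot [ 0.0004 -0.0011 -0.0005]
```

From rest the rows are accurate. I centre and measure cap against arms in the same picture.

```bash
python3 -m jog '[[[0.0014,0,0],[0,0,0],50],[[0,0,0],[0,0,0],50]]'; python3 st.py .4657 .217 .117 1; python3 - <<'E'
from meas import *
np.set_printoptions(precision=4,suppress=True,linewidth=200)
p,d=snap("top","t6",(160,150,270,220),6);snap("side","s6",(230,90,350,200),6);P=cloud("top",d)
zc=.117-.0345+.018
m=np.zeros(p.shape[:2],bool);m[176:200,206:235]=(P[176:200,206:235,2]>.075)
v,u=np.nonzero(m);Q=[]
for c in range(u.min(),u.max()+1):
    vv=v[u==c]; Q.append((c,vv.min(),vv.max()))
print(Q)
g=p[:,:,0].astype(int)
for r in (181,184,187): print(r,g[r,208:234].tolist())
for c in (218,222): print(c,g[174:194,c].tolist(),(P[174:194,c,2]*1e3).round().tolist())
Q=np.array([(c,(a+b)/2) for c,a,b in Q if 214<=c<=225]);W=plane("top",Q,zc);mu,V,s=fit(W);print("cap axis",mu,s,"cap end",plane("top",[(u.max()+.5,184)],zc))
ytop=P[182:186,216:225,2];print("captop z",np.nanmean(ytop))
for nm,Q in dict(f=arms(p,238,249,169,178,.053),n=arms(p,238,249,196,205,.053)).items(): print(nm,fit(Q)[0])
E
```

```text
clock: 7.0
position: [0.466, 0.2173, 0.1176]
ee_rot: [0.701, 0.713, -0.0, -0.0]
ft_force: [-0.4, -0.4, -1.5]
grip_width: 0.689
t 7.0 pos [0.466  0.2173 0.1176] jaw 1.03 fz [-7.e-04 -3.e-04 -1.e+00] F [-0.4 -0.4 -1.5] w 0.689
shift to [-0.0003 -0.0003 -0.0006] rot [ 0.0003 -0.0007 -0.0006]
[(206, np.int64(178), np.int64(199)), (207, np.int64(178), np.int64(199)), (208, np.int64(179), np.int64(199)), (209, np.int64(180), np.int64(199)), (210, np.int64(180), np.int64(199)), (211, np.int64(181), np.int64(199)), (212, np.int64(182), np.int64(199)), (213, np.int64(182), np.int64(199)), (214, np.int64(182), np.int64(199)), (215, np.int64(182), np.int64(199)), (216, np.int64(182), np.int64(189)), (217, np.int64(181), np.int64(190)), (218, np.int64(181), np.int64(190)), (219, np.int64(181), np.int64(190)), (220, np.int64(181), np.int64(190)), (221, np.int64(181), np.int64(190)), (222, np.int64(181), np.int64(190)), (223, np.int64(181), np.int64(190)), (224, np.int64(181), np.int64(190)), (225, np.int64(181), np.int64(190)), (226, np.int64(181), np.int64(190)), (227, np.int64(181), np.int64(19
[... 358 characters left out ...]
41, 247, 251, 251, 251, 252, 252, 253, 254, 254, 249, 218, 186, 199, 215, 212, 210, 211]
218 [243, 226, 206, 192, 157, 151, 184, 222, 228, 241, 252, 253, 254, 251, 233, 217, 222, 212, 196, 175] [51.0, 10.0, 16.0, 14.0, 10.0, 8.0, 10.0, 109.0, 112.0, 114.0, 116.0, 120.0, 121.0, 113.0, 117.0, 113.0, 108.0, 11.0, 11.0, 15.0]
222 [245, 225, 208, 190, 158, 144, 196, 230, 235, 238, 250, 252, 251, 252, 245, 229, 230, 223, 188, 142] [59.0, 11.0, 12.0, 1.0, 9.0, 16.0, 12.0, 110.0, 118.0, 120.0, 115.0, 118.0, 118.0, 118.0, 111.0, 106.0, 103.0, 17.0, 15.0, 12.0]
cap axis [0.4638 0.1375] 0.00399057502359073 cap end [[0.471  0.1107 0.1005]]
captop z 0.11585848157646672
f [0.5097 0.0728]
n [0.4267 0.0714]
```

View pics/s6.png

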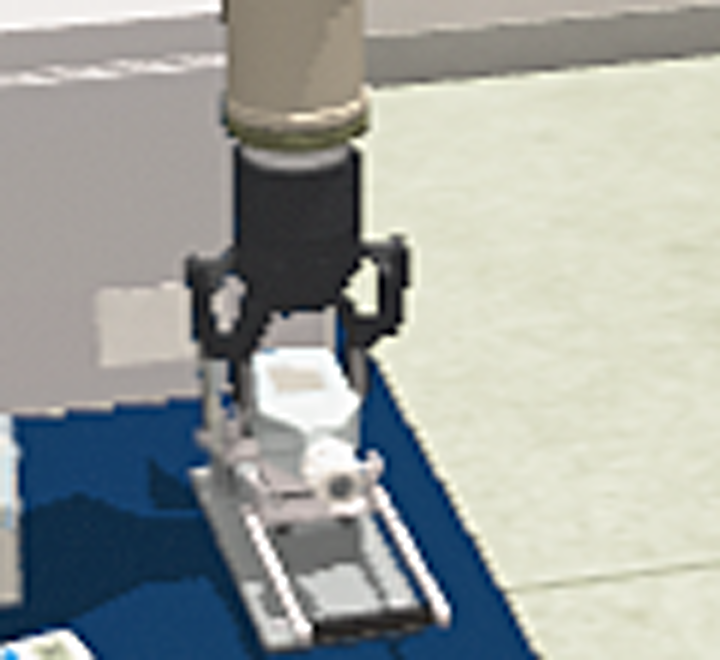

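The flask axis sits at x≈0.4665, with the stand's line at 0.4672 there. The foot should clear the heel by about 3 mm. I enter between the cheeks in small steps, watching force.

```bash
python3 -m jog '[[[0,0,-0.006],[0,0,0],50],[[0,0,0],[0,0,0],50]]'; python3 st.py .4657 .217 .093 1; python3 -m jog '[[[0,0,-0.006],[0,0,0],50],[[0,0,0],[0,0,0],50]]'; python3 st.py .4657 .217 .093 1
```

```text
clock: 7.35
position: [0.4659, 0.2173, 0.1112]
ee_rot: [0.701, 0.713, -0.0, -0.0]
ft_force: [-1.2, 0.3, -1.2]
grip_width: 0.693
t 7.35 pos [0.4659 0.2173 0.1112] jaw 1.03 fz [-6.e-04 -4.e-04 -1.e+00] F [-1.2  0.3 -1.2] w 0.693
shift to [-0.0002 -0.0003 -0.0182] rot [ 0.0004 -0.0006 -0.0005]
clock: 7.6
position: [0.4659, 0.2172, 0.1047]
ee_rot: [0.701, 0.713, -0.0, -0.0]
ft_force: [-0.8, 0.6, -0.9]
grip_width: 0.688
t 7.6 pos [0.4659 0.2172 0.1047] jaw 1.03 fz [-8.e-04 -4.e-04 -1.e+00] F [-0.8  0.6 -0.9] w 0.688
shift to [-0.0002 -0.0002 -0.0117] rot [ 0.0004 -0.0008 -0.0005]
```

```bash
python3 -m jog '[[[0,0,-0.006],[0,0,0],50],[[0,0,0],[0,0,0],50]]'; python3 st.py .4657 .217 .093 1; python3 -m jog '[[[0,0,-0.004],[0,0,0],50],[[0,0,0],[0,0,0],50]]'; python3 st.py .4657 .217 .093 1
```

```text
clock: 7.85
position: [0.4658, 0.2172, 0.0981]
ee_rot: [0.701, 0.713, -0.001, -0.0]
ft_force: [-0.1, -0.3, -0.7]
grip_width: 0.689
t 7.85 pos [0.4658 0.2172 0.0981] jaw 1.03 fz [-1.e-03 -4.e-04 -1.e+00] F [-0.1 -0.3 -0.7] w 0.689
shift to [-0.0001 -0.0002 -0.0051] rot [ 0.0004 -0.001  -0.0005]
clock: 8.1
position: [0.4658, 0.2173, 0.0939]
ee_rot: [0.701, 0.713, -0.0, -0.0]
ft_force: [0.5, -0.8, -1.6]
grip_width: 0.689
t 8.1 pos [0.4658 0.2173 0.0939] jaw 1.03 fz [-9.e-04 -4.e-04 -1.e+00] F [ 0.5 -0.8 -1.6] w 0.689
shift to [-0.0001 -0.0003 -0.0009] rot [ 0.0004 -0.0009 -0.0006]
```

There's no contact, and the flask is now between the cheeks about 3 mm above the deck. I feel for the heel plate, 1 mm at a time.

```bash
for i in 1; do python3 -m jog '[[[0,0.001,0],[0,0,0],50],[[0,0,0],[0,0,0],50]]'; python3 -m jog '[[[0,0.001,0],[0,0,0],50],[[0,0,0],[0,0,0],50]]';  python3 -m jog '[[[0,0.001,0],[0,0,0],50],[[0,0,0],[0,0,0],50]]'; done | grep -E "pos|force"
```

```text
position: [0.4659, 0.2184, 0.094]
ft_force: [0.2, 0.4, -1.8]
position: [0.466, 0.2195, 0.0942]
ft_force: [0.7, 0.1, -1.6]
position: [0.466, 0.2206, 0.0942]
ft_force: [-0.9, -0.1, -2.0]
```

```bash
(python3 -m jog '[[[0,0.001,0],[0,0,0],50],[[0,0,0],[0,0,0],50]]'; python3 -m jog '[[[0,0.001,0],[0,0,0],50],[[0,0,0],[0,0,0],50]]') | grep -E "pos|force"; python3 - <<'E'
from h import *
snap("side","s7",(235,105,335,195),7);snap("top","t7",(160,150,270,220),6)
E
```

```text
position: [0.466, 0.2207, 0.0941]
ft_force: [-0.7, 0.3, -1.8]
position: [0.4661, 0.2208, 0.0939]
ft_force: [0.2, -0.3, -1.0]
```

View pics/s7.png

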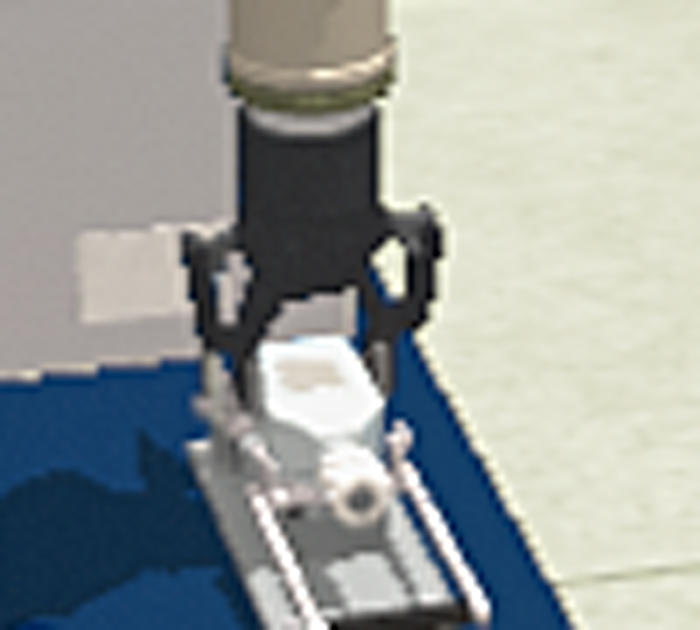

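View pics/t7.png

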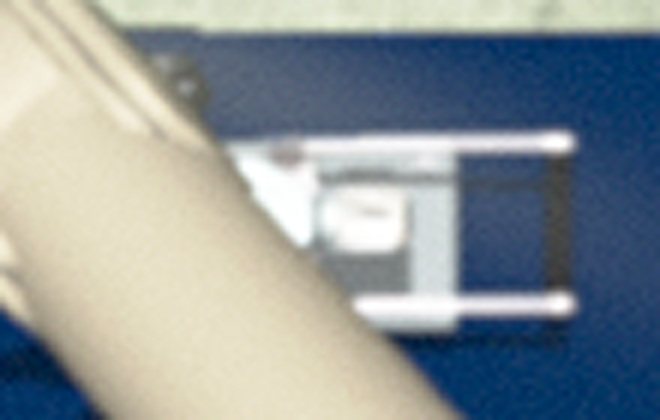

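The +y motion stopped at y=0.2207 on the last two pushes (earlier ones moved 1.1 mm each), so the foot touches the heel plate about where predicted. The force stays low because each row restarts from the measured pose. The side view shows the flask between the cheeks, cap at crop (358,490). I back off 1.5 mm and lower onto the deck.

```bash
(python3 -m jog '[[[0,-0.0015,0],[0,0,0],50],[[0,0,0],[0,0,0],50]]'; python3 -m jog '[[[0,0,-0.0015],[0,0,0],50],[[0,0,0],[0,0,0],50]]';python3 -m jog '[[[0,0,-0.001],[0,0,0],50]]';python3 -m jog '[[[0,0,-0.001],[0,0,0],50]]' ) | grep -E "pos|force"; python3 st.py .4657 .2192 .0905 1
```

```text
position: [0.466, 0.2201, 0.094]
ft_force: [-0.1, -1.1, -1.4]
position: [0.466, 0.2205, 0.0925]
ft_force: [-0.3, 0.8, -2.1]
position: [0.466, 0.2206, 0.0915]
ft_force: [-0.2, -0.1, -0.5]
position: [0.466, 0.2206, 0.0905]
ft_force: [-0.8, -3.0, 3.7]
t 10.2 pos [0.466  0.2206 0.0905] jaw 1.02 fz [-6.0e-04 -1.3e-03 -1.0e+00] F [-0.8 -3.   3.7] w 0.685
shift to [-0.0003 -0.0014  0.    ] rot [ 0.0013 -0.0006 -0.0004]
```

Deck contact at TCP z≈0.0905 (Fz +3.7 N) with a light touch on the heel. I ease back a little from the heel and off the pressure before letting go.

```bash
python3 -m jog '[[[0,-0.002,0.0005],[0,0,0],50],[[0,0,0],[0,0,0],50]]'|grep -E "pos|force"; python3 st.py .4657 .2192 .0905 1;
```

```text
position: [0.466, 0.2185, 0.091]
ft_force: [0.1, -0.8, -0.2]
t 10.45 pos [0.466  0.2185 0.091 ] jaw 1.02 fz [-6.0e-04 -1.2e-03 -1.0e+00] F [ 0.1 -0.8 -0.2] w 0.691
shift to [-0.0003  0.0007 -0.0005] rot [ 0.0012 -0.0006 -0.0004]
```

```bash
python3 -m jog '[[[0,0,0],[0,0,0],75],[[0,0,0],[0,0,0],82],[[0,0,0],[0,0,0],92],[[0,0,0],[0,0,0],92]]'; python3 -m jog '[[[0,0,0.01],[0,0,0],92],[[0,0,0.025],[0,0,0],92],[[0,0,0.04],[0,0,0],92],[[0,0,0.04],[0,0,0],92],[[0,0,0],[0,0,0],92]]';python3 st.py .4657 .2192 .25 1; python3 - <<'E'
from h import *
snap("side","s8",(235,105,335,195),7)
E
```

```text
clock: 10.95
position: [0.4662, 0.2185, 0.0912]
ee_rot: [0.701, 0.713, -0.0, 0.0]
ft_force: [0.1, -0.2, 0.2]
grip_width: 0.92
clock: 11.58
position: [0.4656, 0.2192, 0.2122]
ee_rot: [0.7, 0.714, 0.0, 0.0]
ft_force: [0.5, 0.4, 0.1]
grip_width: 0.919
t 11.57 pos [0.4656 0.2192 0.2122] jaw 1.1 fz [ 4.e-04 -2.e-04 -1.e+00] F [0.5 0.4 0.1] w 0.919
shift to [ 0.0001 -0.      0.0378] rot [ 0.0002  0.0004 -0.0018]
```

View pics/s8.png

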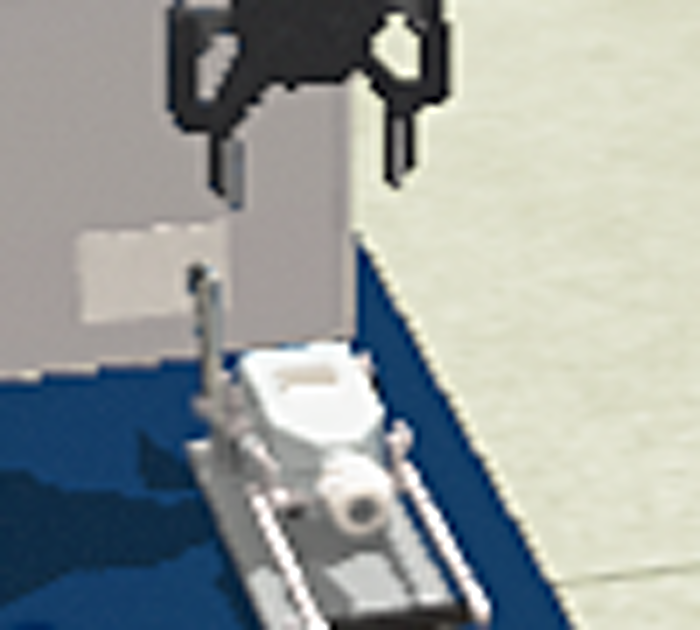

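Side view: the flask lies between the cheeks, cap over the handle arms at crop (358,495), and the gripper is clear. I go above the handle and turn the jaws along the deck.

```bash
python3 -m jog '[[[0,-0.018,0],[0,0,0.16],60],[[0,-0.018,0],[0,0,0.16],60],[[0,-0.018,0],[0,0,0.16],55],[[0,-0.018,0],[0,0,0.16],55],[[0,-0.018,0],[0,0,0.16],55]]';  python3 -m jog '[[[0,-0.018,0],[0,0,0.16],55],[[0,-0.018,0],[0,0,0.16],55],[[0,-0.018,0],[0,0,0.16],55],[[0,-0.018,0],[0,0,0.15],55],[[0,0,0],[0,0,0],55]]'; python3 st.py .4688 .0428 .13 91;python3 st.py .4688 .0428 .13 -89
```

```text
clock: 12.25
position: [0.462, 0.1267, 0.2067]
ee_rot: [0.354, 0.935, -0.003, -0.002]
ft_force: [-0.0, 0.2, -1.0]
grip_width: 0.548
clock: 12.88
position: [0.459, 0.0505, 0.2023]
ee_rot: [0.037, 0.999, -0.005, -0.005]
ft_force: [1.1, 0.4, -0.0]
grip_width: 0.548
t 12.88 pos [0.459  0.0505 0.2023] jaw 85.71 fz [-0.0097 -0.009  -0.9999] F [ 1.1  0.4 -0. ] w 0.548
shift to [ 0.0098 -0.0077 -0.0723] rot [ 0.009  -0.0097  0.0923]
t 12.88 pos [0.459  0.0505 0.2023] jaw 85.71 fz [-0.0097 -0.009  -0.9999] F [ 1.1  0.4 -0. ] w 0.548
shift to [ 0.0098 -0.0077 -0.0723] rot [ 0.009  -0.0097 -3.0493]
```

```bash
python3 -m jog '[[[0.01,-0.008,-0.04],[0.009,-0.01,0.092],55],[[0,0,-0.03],[0,0,0],55],[[0,0,0],[0,0,0],55]]'|grep pos; python3 st.py .4688 .0428 .12 91;  python3 - <<'E'
from h import *
snap("side","s9",(235,105,335,205),6);snap("top","t9",(160,150,270,220),6)
E
```

```text
position: [0.4688, 0.0446, 0.1302]
t 13.25 pos [0.4688 0.0446 0.1302] jaw -89.47 fz [ 6.e-04  8.e-04 -1.e+00] F [ 0.5 -0.   1. ] w 0.549
shift to [ 0.     -0.0018 -0.0102] rot [-8.0000e-04  6.0000e-04  3.1498e+00]
```

View pics/s9.png

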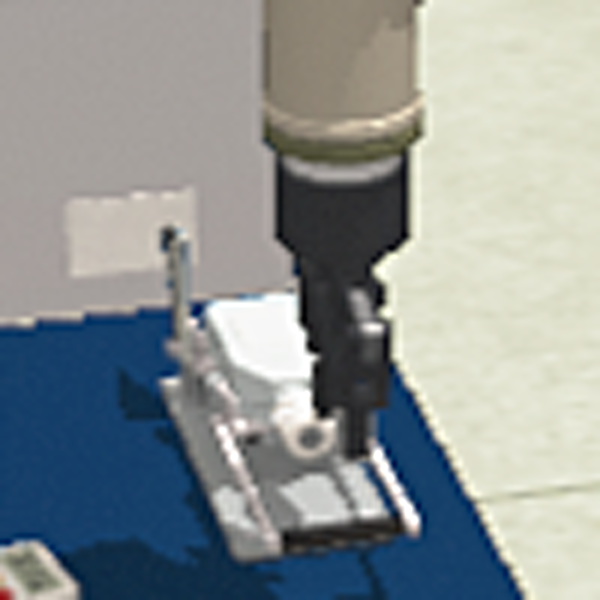

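View pics/t9.png

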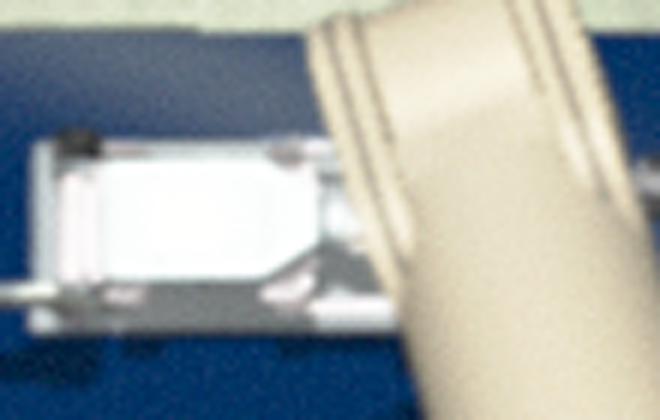

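Views: the flask foot sits against the heel at top-crop x≈105, inside the cheeks. The gripper hangs above the handle (handle at side-crop (340,535)). I descend astride the bar.

```bash
python3 -m jog '[[[0,-0.002,-0.03],[0,0,0.008],55],[[0,0,0],[0,0,0],55],[[0,0,-0.02],[0,0,0],55],[[0,0,0],[0,0,0],55]]'|grep pos; python3 st.py .4688 .0428 .052 91
```

```text
position: [0.4736, 0.0438, 0.0866]
t 13.85 pos [0.4736 0.0438 0.0866] jaw -89.14 fz [ 1.180e-02 -7.000e-04 -9.999e-01] F [-0.   0.4 -0.5] w 0.549
shift to [-0.0048 -0.001  -0.0346] rot [7.000e-04 1.180e-02 3.144e+00]
```

```bash
python3 -m jog '[[[0,0,0],[0,0,0],55],[[-0.005,-0.001,-0.018],[0,0.012,0],55],[[0,0,0],[0,0,0],55],[[0,0,0],[0,0,0],55]]'|grep pos; python3 st.py .4688 .0428 .052 91; python3 -c "
from h import *
snap('side','s10',(265,150,335,220),8)
o=sensors.get_obs();P=o['position'];print((proj('side',[P,[.4688,.0428,.0585],P+[0,0,-.019]])-[265,150])*8)"
```

```text
position: [0.469, 0.0429, 0.0687]
t 14.35 pos [0.469  0.0429 0.0687] jaw -89.16 fz [ 4.e-04 -9.e-04 -1.e+00] F [-0.2 -1.   0.6] w 0.548
shift to [-0.0002 -0.0001 -0.0167] rot [9.0000e-04 4.0000e-04 3.1444e+00]
[[213.2726101  314.69781457]
 [213.15906392 334.96246525]
 [213.34323862 352.46826229]]
```

View pics/s10.png

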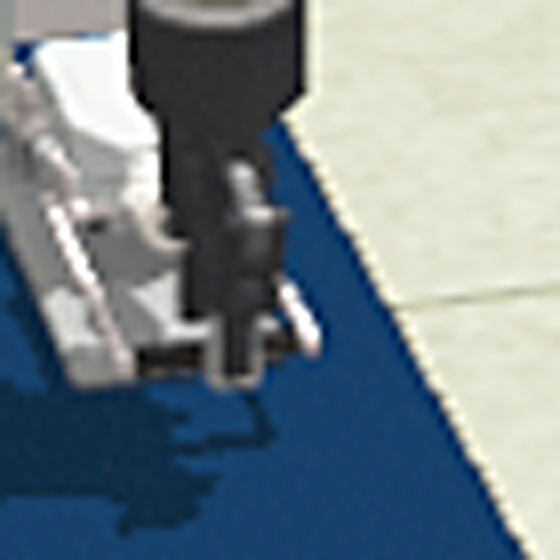

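Side view: the outer finger at crop (235,350) is in front of the bar, near its middle. I go down the last 16 mm and pinch.

```bash
python3 -m jog '[[[0,0,-0.014],[0,0,0],55],[[0,0,0],[0,0,0],55],[[0,0,0],[0,0,0],30],[[0,0,0],[0,0,0],10],[[0,0,0],[0,0,0],5]]' 40; python3 -m jog '[[[0,0,0],[0,0,0],5],[[0,0,0],[0,0,0],5]]' 40 ; python3 st.py .4688 .0428 .052 91
```

```text
clock: 15.02
position: [0.4689, 0.0438, 0.0539]
ee_rot: [-0.008, 1.0, 0.0, 0.0]
ft_force: [-0.1, 0.1, -2.3]
grip_width: 0.133
clock: 15.28
position: [0.469, 0.0438, 0.0539]
ee_rot: [-0.008, 1.0, 0.0, 0.0]
ft_force: [1.4, 0.5, -2.6]
grip_width: 0.136
t 15.28 pos [0.469  0.0438 0.0539] jaw -89.13 fz [ 7.e-04  3.e-04 -1.e+00] F [ 1.4  0.5 -2.6] w 0.136
shift to [-0.0002 -0.001  -0.0019] rot [-3.0000e-04  7.0000e-04  3.1439e+00]
```

The opening of 0.136 is 11.6 mm, so it's on the 13 mm rubber bar. I start up the arc, 5° at a time: from the pinch pose, +30° means +34.5 mm in y and +124.7 mm in z.

```bash
cat > arc.py <<'E'
from h import *
from scipy.spatial.transform import Rotation as R
import sys
# start TCP (.469,.0438,.0539) with the bar at (250,2) from hinge; offset vertical 1.9 mm
def tgt(th):
    t=np.radians(th); r=.25*np.cos(t)-.002*np.sin(t); z=.05+.25*np.sin(t)+.002*np.cos(t)
    e=np.array([np.cos(np.radians(-89)),np.sin(np.radians(-89))])
    h=np.array([.469,.0438])-.25*e
    return np.r_[h+r*e,z+.0019]
o=sensors.get_obs();p=o["position"];M=R.from_quat(o["ee_rot"]).as_matrix()
th=min(np.arange(-2,42,.05),key=lambda a:np.linalg.norm(tgt(a)[1:]-p[1:]))
j=np.degrees(np.arctan2(M[1,1],M[0,1]))
print("t",round(o["clock"],2),"pos",p.round(4),"F",o["ft_force"].round(1),"w",round(o["grip_width"],3),"theta~",round(th,2),"off",(p-tgt(th)).round(4),"tilt rot",(np.cross(M[:,2],[0,0,-1])+[0,0,np.radians(-89-j)]).round(3))
for a in sys.argv[1:]: print(a,(tgt(float(a))-p).round(4))
E
python3 -m jog '[[[0,0,0.01],[0,0,0],5],[[0,0.001,0.011],[0,0,0],5],[[0,0,0],[0,0,0],5]]'|grep -E "force"; python3 arc.py 5 10
```

```text
ft_force: [-1.8, 2.7, 1.7]
t 15.65 pos [0.469  0.0449 0.0765] F [-1.8  2.7  1.7] w 0.131 theta~ 5.2 off [ 0.     -0.0001 -0.    ] tilt rot [-0.000e+00  1.000e-03 -3.139e+00]
5 [-0.      0.     -0.0009]
10 [-0.0001  0.003   0.0207]
```

```bash
python3 -m jog '[[[0,0.0012,0.01],[0,0,0],5],[[0,0.0017,0.011],[0,0,0],5],[[0,0,0],[0,0,0],5]]'|grep -E "force"; python3 arc.py 10 15;  python3 -c "
from h import *
snap('side','s11',(240,110,330,200),7)"
```

```text
ft_force: [-1.4, 1.6, 1.5]
t 16.02 pos [0.4689 0.0481 0.0992] F [-1.4  1.6  1.5] w 0.136 theta~ 10.45 off [-0.0001 -0.0002  0.    ] tilt rot [-0.00e+00  1.00e-03 -3.14e+00]
10 [ 0.0001 -0.0001 -0.0019]
15 [-0.      0.0048  0.0193]
```

View pics/s11.png

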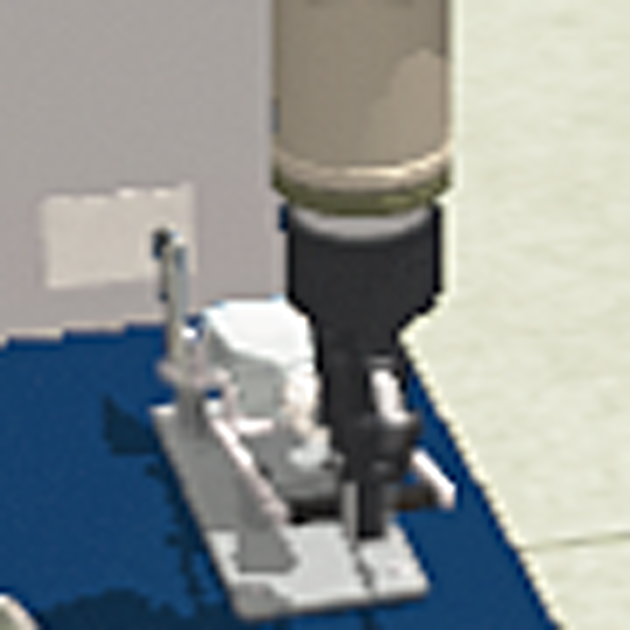

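Side view: the handle has risen with the gripper (bar at crop (310–440, 500)) and the flask tilts with the deck. I continue along the arc.

```bash
python3 -m jog '[[[0,0.0022,0.0095],[0,0,0],5],[[0,0.0026,0.0095],[0,0,0],5],[[0,0,0],[0,0,0],5]]'|grep -E "force"; python3 arc.py 15 20; python3 -m jog '[[[0,0.003,0.0095],[0,0,0],5],[[0,0.0034,0.0095],[0,0,0],5],[[0,0,0],[0,0,0],5]]'|grep -E "force"; python3 arc.py 20 25
```

```text
ft_force: [-0.7, 0.4, 2.2]
t 16.45 pos [0.4688 0.0525 0.1191] F [-0.7  0.4  2.2] w 0.136 theta~ 15.1 off [-0.     -0.0004  0.0001] tilt rot [ 0.000e+00  1.000e-03 -3.139e+00]
15 [ 0.      0.0003 -0.0005]
20 [-0.0001  0.007   0.0202]
ft_force: [-1.6, -0.3, 0.8]
t 16.82 pos [0.4687 0.0588 0.1393] F [-1.6 -0.3  0.8] w 0.136 theta~ 19.95 off [-0.     -0.0006  0.0003] tilt rot [ 1.000e-03  0.000e+00 -3.139e+00]
20 [ 0.      0.0007 -0.0001]
25 [-0.0001  0.0092  0.02  ]
```

```bash
python3 -m jog '[[[0,0.0045,0.01],[0,0,0],5],[[0,0.0046,0.01],[0,0,0],5],[[0,0,0],[0,0,0],5]]'|grep -E "force"; python3 arc.py 25 30; python3 -c "
from h import *
p,d=snap('side','s12',(245,105,325,185),8); p,d=snap('top','t12',(130,150,270,230),5)"
```

```text
ft_force: [-2.8, -2.4, 1.3]
t 17.2 pos [0.4686 0.0675 0.1608] F [-2.8 -2.4  1.3] w 0.131 theta~ 25.25 off [-0.     -0.001   0.0004] tilt rot [ 3.000e-03 -0.000e+00 -3.138e+00]
25 [ 0.      0.0005 -0.0014]
30 [-0.0002  0.0107  0.0178]
```

View pics/s12.png

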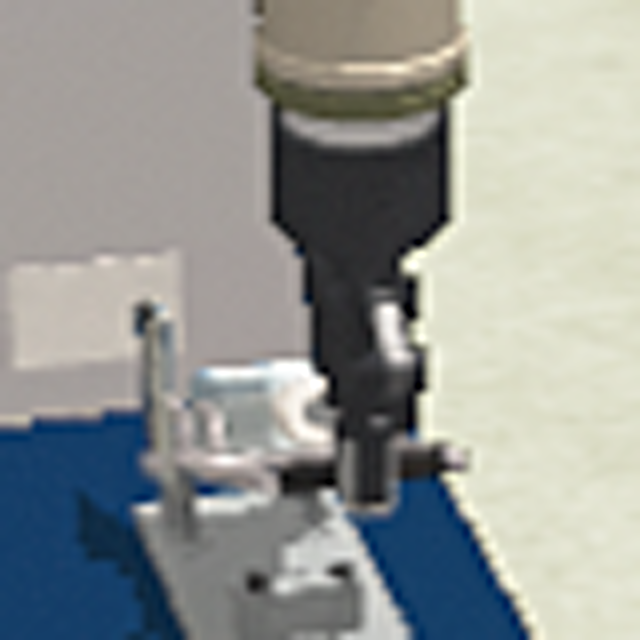

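View pics/t12.png

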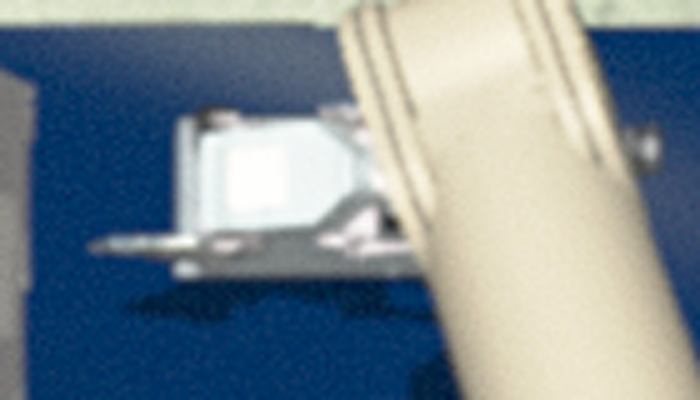

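Views: the deck is near 25°, with the flask still between the cheeks and at the heel. The bar is at side-crop (280–450, 470). On to 30°.

```bash
python3 -m jog '[[[0,0.0052,0.009],[0,0,0],5],[[0,0.0055,0.0088],[0,0,0],5],[[0,0,0],[0,0,0],5]]'|grep -E "force"; python3 arc.py 30; python3 -c "
from h import *
p,d=snap('side','s13',(245,105,325,185),8); P=cloud('side',d)
# bar pixels: rows/cols near projected handle; print heights of dark bar pixels either side of the fingers
g=p.astype(int).sum(2)
o=sensors.get_obs();q=o['position']
for dx in (-.033,-.028,-.024,.024,.028,.033):
    uv=proj('side',[q+[dx,0,-.0019]])[0].round().astype(int)
    print(dx,uv,[(int(g[v,uv[0]]),P[v,uv[0]].round(4).tolist()) for v in range(uv[1]-4,uv[1]+4)])
"
```

```text
ft_force: [-1.2, -0.5, 1.9]
t 17.68 pos [0.4684 0.0763 0.1782] F [-1.2 -0.5  1.9] w 0.137 theta~ 29.7 off [ 0.     -0.0013  0.0007] tilt rot [ 5.000e-03 -2.000e-03 -3.136e+00]
30 [-0.      0.002   0.0004]
-0.033 [280 158] [(593, [0.4561, 0.1623, 0.1464]), (452, [0.4555, 0.1601, 0.1436]), (528, [0.4598, 0.1802, 0.1291]), (312, [0.4366, 0.0737, 0.1813]), (93, [0.4348, 0.0655, 0.1819]), (70, [0.4354, 0.0688, 0.1764]), (34, [0.4353, 0.0684, 0.1729]), (402, [0.4838, 0.292, 0.0488])]
-0.028 [281 158] [(735, [0.4562, 0.1466, 0.1541]), (649, [0.4595, 0.1618, 0.1422]), (482, [0.4606, 0.1672, 0.1355]), (215, [0.4405, 0.0757, 0.1798]), (82, [0.4401, 0.0743, 0.1768]), (86, [0.4392, 0.0703, 0.1752]), (102, [0.4396, 0.0725, 0.1703]), (489, [0.4861, 0.2843, 0.0525])]
-0.024 [282 158] [(704, [0.461, 0.1519, 0.1509]), (753, [0.4606, 0.1504, 0.1478]), (539, [0.4597, 0.1465, 0.1459]), (202, [0.4432, 0.0725, 0.1811]), (85, [0.4434, 0.0735, 0.1768]), (83, [0.4422, 0.0684, 0.1757]), (144, [0.4429, 0.0717, 0.1702]), (427, [0.4903, 0.2856, 0.0512])]
0.024 [296 156] [(457, [0.4819, 0.0357, 0.2127]), (688, [0.9781, 1.9686, -0.7995]), (750, [0.979, 1.9719, -0.8101]), (399, [0.4931, 0.0793, 0.1788]), (126, [0.4915, 0.073, 0.1784]), (122, [0.4917, 0.0737, 0.1742]), (92, [0.4889, 0.0625, 0.1765]), (157, [0.5724, 0.3879, -0.0023])]
0.028 [297 156] [(694, [0.9908, 1.9861, -0.8008]), (682, [0.9847, 1.9627, -0.7975]), (726, [0.9817, 1.9508, -0.8]), (384, [0.4975, 0.0828, 0.1766]), (117, [0.4951, 0.0735, 0.1777]), (120, [0.4943, 0.0702, 0.1757]), (52, [0.4953, 0.0741, 0.1698]), (495, [0.5752, 0.382, 0.0003])]
0.033 [299 156] [(650, [0.9961, 1.9443, -0.7812]), (656, [1.0085, 1.9911, -0.8143]), (704, [0.9988, 1.9541, -0.8038]), (382, [0.5017, 0.0723, 0.1812]), (137, [0.5012, 0.0701, 0.1786]), (75, [0.5019, 0.0728, 0.1734]), (0, [0.5027, 0.0756, 0.1681]), (640, [0.9722, 1.8521, -0.793])]
```

View pics/s13.png

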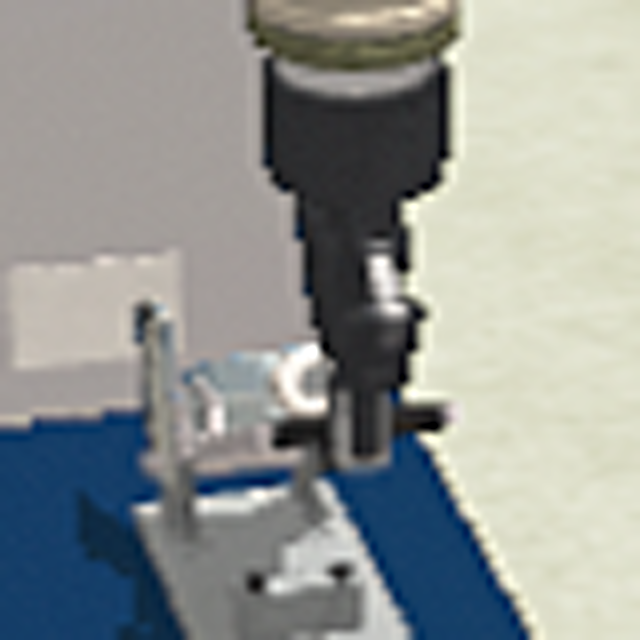

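The bar's depth points put the deck at about 29.3° and the measured TCP arc says 29.7°. I nudge slightly up and hold there.

```bash
python3 -m jog '[[[0,0.0015,0.0016],[0,0,0],5],[[0,0,0],[0,0,0],5],[[0,0,0],[0,0,0],5],[[0,0,0],[0,0,0],5],[[0,0,0],[0,0,0],5]]'|grep -E "force"; python3 arc.py 30; python3 -m jog '[[[0,0,0],[0,0,0],5],[[0,0,0],[0,0,0],5],[[0,0,0],[0,0,0],5],[[0,0,0],[0,0,0],5],[[0,0,0],[0,0,0],5]]'|grep -E "force"; python3 arc.py 30;python3 -m jog '[[[0,0,0],[0,0,0],5],[[0,0,0],[0,0,0],5],[[0,0,0],[0,0,0],5],[[0,0,0],[0,0,0],5],[[0,0,0],[0,0,0],5]]'|grep -E "force"; python3 arc.py 30; python3 -c "
from h import *
p,d=snap('top','t14',(130,150,270,230),5);p,d=snap('side','s14',(255,115,300,175),10)
S=cloud('top',np.load('pics/t14.npz')['d'])
# flask/deck slope from top depth: points on flask top, fit z vs y
v,u=np.mgrid[178:193:1,172:192:1];Q=S[v,u].reshape(-1,3);Q=Q[~np.isnan(Q[:,2])]
A=np.c_[Q[:,:2],np.ones(len(Q))];c=np.linalg.lstsq(A,Q[:,2],rcond=None)[0];r=Q[:,2]-A@c;k=abs(r)<.01;c=np.linalg.lstsq(A[k],Q[k,2],rcond=None)[0];print('slope',c,'deg',np.degrees(np.arctan(-c[1])),k.mean(),Q[k,2].min(),Q[k,2].max())
"
```

```text
ft_force: [-1.2, -3.6, 1.9]
t 18.35 pos [0.4684 0.077  0.1793] F [-1.2 -3.6  1.9] w 0.133 theta~ 30.0 off [ 0.     -0.0013  0.0007] tilt rot [ 6.000e-03 -2.000e-03 -3.135e+00]
30 [-0.      0.0013 -0.0007]
ft_force: [-1.6, -4.2, 1.5]
t 18.98 pos [0.4684 0.077  0.1793] F [-1.6 -4.2  1.5] w 0.136 theta~ 30.0 off [ 0.     -0.0013  0.0007] tilt rot [ 6.000e-03 -2.000e-03 -3.135e+00]
30 [-0.      0.0013 -0.0007]
ft_force: [-1.2, -3.6, 2.3]
t 19.6 pos [0.4684 0.077  0.1793] F [-1.2 -3.6  2.3] w 0.137 theta~ 30.0 off [ 0.     -0.0013  0.0007] tilt rot [ 6.000e-03 -2.000e-03 -3.135e+00]
30 [-0.      0.0013 -0.0007]
slope [ 0.00722028 -0.55411879  0.25802532] deg 28.991660243962357 1.0 0.09997829353658538 0.1464735048027037
```

View pics/t14.png

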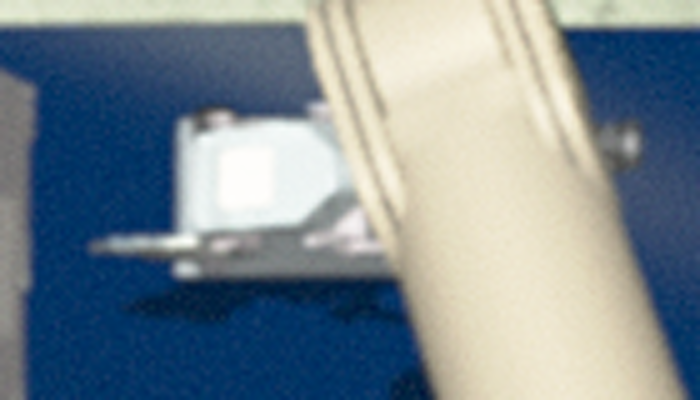

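View pics/s14.png

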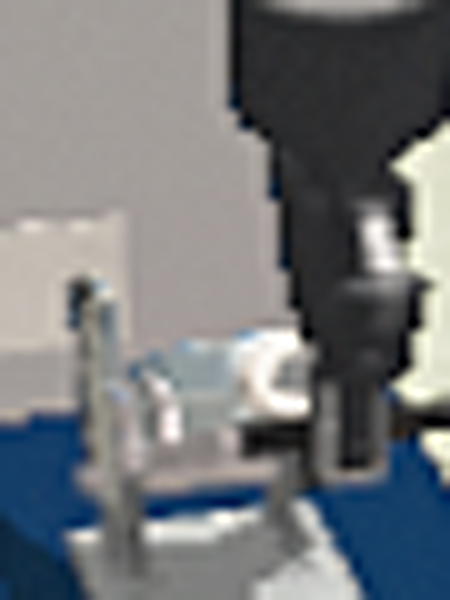

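Three readings agree within a degree: TCP arc 30.0°, bar about 29.6°, flask-top slope 29.0°. The flask is still at the heel between the cheeks (top-crop 190–345). I hold another 1.25 s to pass three seconds in all, then look before lowering.

```bash
python3 -m jog '[[[0,0,0],[0,0,0],5],[[0,0,0],[0,0,0],5],[[0,0,0],[0,0,0],5],[[0,0,0],[0,0,0],5],[[0,0,0],[0,0,0],5]]'|grep -E "clock"; python3 -m jog '[[[0,0,0],[0,0,0],5],[[0,0,0],[0,0,0],5],[[0,0,0],[0,0,0],5],[[0,0,0],[0,0,0],5],[[0,0,0],[0,0,0],5]]'|grep -E "clock|force"; python3 arc.py 25 20
```

```text
clock: 20.32
clock: 20.95
ft_force: [-1.3, -3.3, 2.6]
t 20.95 pos [0.4684 0.077  0.1793] F [-1.3 -3.3  2.6] w 0.136 theta~ 30.0 off [ 0.     -0.0013  0.0007] tilt rot [ 6.000e-03 -2.000e-03 -3.135e+00]
25 [ 0.0002 -0.0089 -0.0199]
20 [ 0.0003 -0.0174 -0.04  ]
```

Held for about 3.3 s. Now I lower along the same arc.

```bash
python3 -m jog '[[[0,-0.0047,-0.0098],[-0.003,0.001,0],5],[[0,-0.0043,-0.01],[-0.003,0.001,0],5],[[0,0,0],[0,0,0],5]]'|grep -E "force"; python3 arc.py 20;  python3 -m jog '[[[0,-0.004,-0.01],[0,0,0],5],[[0,-0.004,-0.01],[0,0,0],5],[[0,0,0],[0,0,0],5]]'|grep -E "force"; python3 arc.py 20 15
```

```text
ft_force: [1.8, -3.0, -2.9]
t 21.32 pos [0.4686 0.0669 0.1593] F [ 1.8 -3.  -2.9] w 0.133 theta~ 24.85 off [ 0.     -0.0009  0.0005] tilt rot [ 0.013 -0.004 -3.134]
20 [ 0.0001 -0.0073 -0.02  ]
ft_force: [1.1, -4.7, -3.8]
t 21.7 pos [0.4687 0.059  0.1396] F [ 1.1 -4.7 -3.8] w 0.133 theta~ 20.05 off [ 0.     -0.0006  0.0001] tilt rot [ 0.013 -0.004 -3.134]
20 [-0.      0.0006 -0.0003]
15 [ 0.0001 -0.0062 -0.0211]
```

```bash
python3 -m jog '[[[0,-0.003,-0.0105],[0.006,-0.002,0],5],[[0,-0.003,-0.0105],[0.006,-0.002,0],5],[[0,0,0],[0,0,0],5]]'|grep -E "force"; python3 arc.py 10;  python3 -m jog '[[[0,-0.0026,-0.0105],[0,0,0],5],[[0,-0.0022,-0.0105],[0,0,0],5],[[0,0,0],[0,0,0],5]]'|grep -E "force"; python3 arc.py 5
```

```text
ft_force: [0.4, -4.9, -2.1]
t 22.07 pos [0.4688 0.0527 0.1195] F [ 0.4 -4.9 -2.1] w 0.133 theta~ 15.2 off [-0.     -0.0004  0.0002] tilt rot [ 1.000e-03  0.000e+00 -3.133e+00]
10 [ 0.0001 -0.0048 -0.0223]
ft_force: [0.2, -4.5, -2.5]
t 22.45 pos [0.4689 0.0483 0.0998] F [ 0.2 -4.5 -2.5] w 0.133 theta~ 10.6 off [-0.     -0.0001 -0.    ] tilt rot [ 3.000e-03 -0.000e+00 -3.134e+00]
5 [ 0.0001 -0.0034 -0.0242]
```

```bash
python3 -m jog '[[[0,-0.0018,-0.012],[0,0,0],5],[[0,-0.0014,-0.012],[0,0,0],5],[[0,0,0],[0,0,0],5]]'|grep -E "force"; python3 arc.py 0;  python3 -m jog '[[[0,-0.0007,-0.01],[0,0,0],5],[[0,-0.0002,-0.007],[0,0,0],5],[[0,0,0],[0,0,0],5]]'|grep -E "force"; python3 arc.py 0
```

```text
ft_force: [1.5, -3.8, -4.6]
t 22.82 pos [0.469  0.0451 0.0773] F [ 1.5 -3.8 -4.6] w 0.137 theta~ 5.4 off [-0.      0.     -0.0001] tilt rot [ 4.000e-03 -1.000e-03 -3.133e+00]
0 [ 0.     -0.0013 -0.0234]
ft_force: [0.7, -4.3, -4.5]
t 23.2 pos [0.469  0.0441 0.0621] F [ 0.7 -4.3 -4.5] w 0.138 theta~ 1.9 off [-0.      0.0001 -0.0001] tilt rot [ 6.000e-03 -1.000e-03 -3.133e+00]
0 [ 0.     -0.0003 -0.0082]
```

```bash
python3 -m jog '[[[0,-0.0002,-0.005],[0.003,0,0],5],[[0,0,0],[0,0,0],5],[[0,0,-0.003],[0,0,0],5],[[0,0,0],[0,0,0],5]]'|grep -E "force"; python3 arc.py 0;  python3 -m jog '[[[0,0,-0.002],[0,0,0],5]]'|grep -E "force"; python3 arc.py 0; python3 -m jog '[[[0,0,-0.002],[0,0,0],5]]'|grep -E "force"; python3 arc.py 0
```

```text
ft_force: [0.3, -5.1, -5.4]
t 23.7 pos [0.469  0.0439 0.0561] F [ 0.3 -5.1 -5.4] w 0.135 theta~ 0.5 off [0.     0.0001 0.    ] tilt rot [ 4.000e-03 -2.000e-03 -3.133e+00]
0 [-0.     -0.0001 -0.0022]
ft_force: [-2.6, -5.1, 2.8]
t 23.82 pos [0.469  0.0439 0.0546] F [-2.6 -5.1  2.8] w 0.135 theta~ 0.15 off [0.     0.0001 0.0001] tilt rot [ 5.000e-03 -2.000e-03 -3.133e+00]
0 [-0.     -0.0001 -0.0007]
ft_force: [-11.3, -6.5, 27.7]
t 23.95 pos [0.4691 0.0439 0.0537] F [-11.3  -6.5  27.7] w 0.132 theta~ -0.05 off [0.0001 0.0001 0.    ] tilt rot [ 6.000e-03 -2.000e-03 -3.133e+00]
0 [-0.0001 -0.0001  0.0002]
```

The deck is home: z is back at the starting 0.0537 and the rest pushes back at 27.7 N. I relieve, open and rise straight up.

```bash
python3 -m jog '[[[0,0,0],[0,0,0],5],[[0,0,0],[0,0,0],25],[[0,0,0],[0,0,0],55],[[0,0,0],[0,0,0],55]]'; python3 -m jog '[[[0,0,0.012],[0,0,0],55],[[0,0,0.025],[0,0,0],55],[[0,0,0.04],[0,0,0],55],[[0,0,0.04],[0,0,0],55],[[0,0,0],[0,0,0],55]]'; python3 -m jog '[[[-0.02,-0.05,0.02],[0,0,0],55],[[-0.02,-0.055,0.02],[0,0,0],55],[[-0.02,-0.055,0.01],[0,0,0],55],[[-0.01,-0.05,0],[0,0,0],55],[[0,0,0],[0,0,0],55]]'; python3 -c "
from h import *
snap('top','t15',(140,150,270,230),6);snap('side','s15',(245,120,325,200),8)"
```

```text
clock: 24.45
position: [0.4702, 0.0463, 0.0556]
ee_rot: [-0.005, 1.0, -0.002, 0.0]
ft_force: [0.2, 0.7, 0.2]
grip_width: 0.553
clock: 25.08
position: [0.4702, 0.0483, 0.1791]
ee_rot: [-0.007, 1.0, -0.001, 0.001]
ft_force: [0.3, -0.9, -0.4]
grip_width: 0.547
clock: 25.7
position: [0.3961, -0.1654, 0.2306]
ee_rot: [-0.009, 1.0, -0.001, 0.001]
ft_force: [0.5, 0.9, -0.0]
grip_width: 0.547
```

View pics/t15.png

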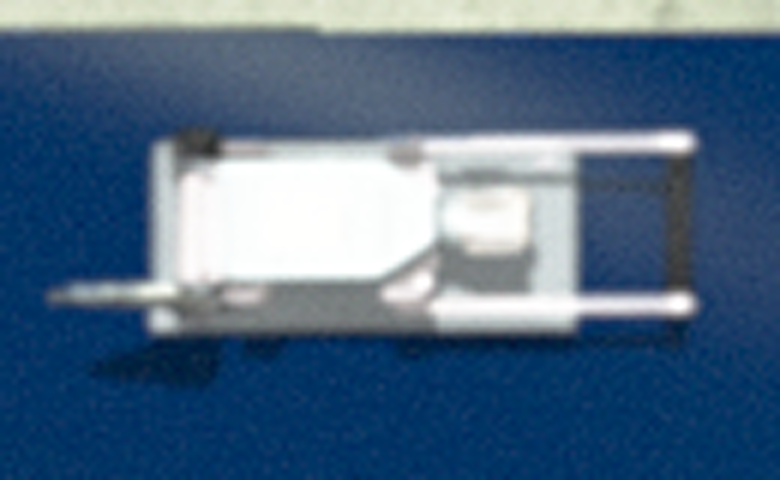

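View pics/s15.png

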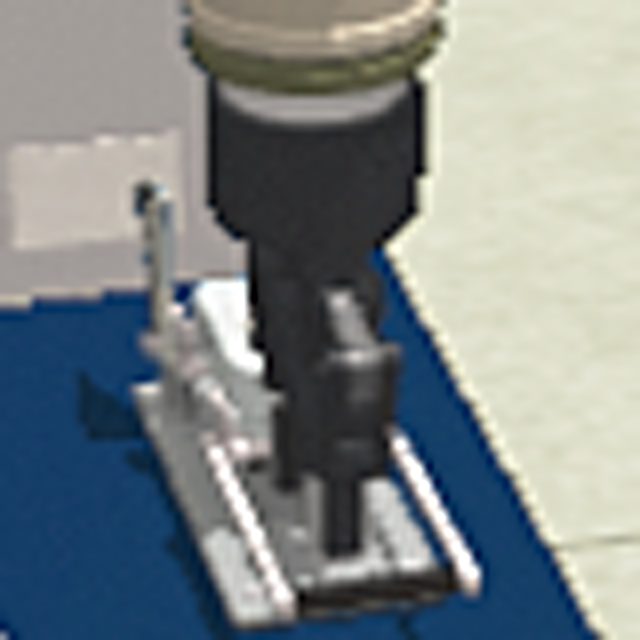

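Top view: the handle is back at crop (680,220), where it began. The flask body spans crop x 215–437 against the heel, with the cap at (485,222). I run a numeric check, including the bystanders, against the first picture.

```bash
python3 - <<'E'
from meas import *
np.set_printoptions(precision=4,suppress=True)
a=np.load("pics/top0.npz");p,d=snap("top","t16");o=sensors.get_obs();print(o["clock"],o["position"],o["ft_force"].round(1))
for n,q in (("before",a["p"]),("now",p)):
    print(n,fit(arms(q,238,249,169,178,.053))[0],fit(arms(q,238,249,196,205,.053))[0])
    g=q[:,:,2].astype(float);s=110-g[182:194,247:258];s[s<8]=0;print(" handle col",(s*np.arange(247,258)).sum()/s.sum())
P0=cloud("top",a["d"]);P=cloud("top",d)
print("handle z before/now",np.nanmean(P0[180:196,252:254,2]),np.nanmean(P[180:196,252:254,2]))
f=P[180:194,182:208];Q=f.reshape(-1,3);Q=Q[~np.isnan(Q[:,2])];A=np.c_[Q[:,:2],np.ones(len(Q))];c=np.linalg.lstsq(A,Q[:,2],rcond=None)[0]
print("flask top z",Q[:,2].mean(),"slope deg",np.degrees(np.arctan(-c[1])))
df=np.abs(p.astype(int)-a["p"].astype(int)).max(2)>60
n,l,st,ce=cv2.connectedComponentsWithStats(df.astype(np.uint8))
print([s.tolist() for s in st[1:] if s[4]>25])
m=(P[...,2]>.078)&(P[...,2]<.11);m[:172]=0;m[202:]=0;m[:,:170]=0;m[:,232:]=0
v,u=np.nonzero(m);k=(u<205)&(v>176)&(v<197);W=plane("top",np.c_[u,v],.092);print("foot y(max) body x range",W[k][:,1].max(),W[k][:,0].min(),W[k][:,0].max());
kc=(u>212);Wc=plane("top",np.c_[u[kc],v[kc]],.074);print("cap end y",Wc[:,1].min(),"cap mid x",(Wc[:,0].min()+Wc[:,0].max())/2)
E
```

```text
25.85 [ 0.3978 -0.1611  0.2307] [ 0.4  0.6 -1.5]
before [0.5097 0.0728] [0.4267 0.0714]
 handle col 252.52171814671814
now [0.5097 0.0728] [0.4267 0.0714]
 handle col 252.52503382949934
handle z before/now 0.057829078652924415 0.059781061464652875
flask top z 0.09217641932726456 slope deg -0.4725171850310694
[[271, 165, 93, 178, 5603], [177, 177, 9, 19, 43], [179, 182, 25, 17, 57], [205, 190, 24, 9, 120], [187, 201, 19, 4, 66], [538, 270, 22, 26, 345], [280, 274, 280, 146, 15013], [520, 280, 13, 4, 36], [475, 293, 12, 9, 50], [265, 302, 8, 13, 56], [259, 316, 42, 41, 656], [230, 331, 12, 10, 30], [251, 336, 13, 14, 93], [487, 342, 32, 17, 101], [217, 351, 78, 69, 3584], [201, 395, 18, 25, 275]]
foot y(max) body x range 0.2744465756954298 0.43461759867361754 0.49255343256439366
cap end y 0.11543800298130226 cap mid x 0.46626177646927397
```

View pics/t16.png

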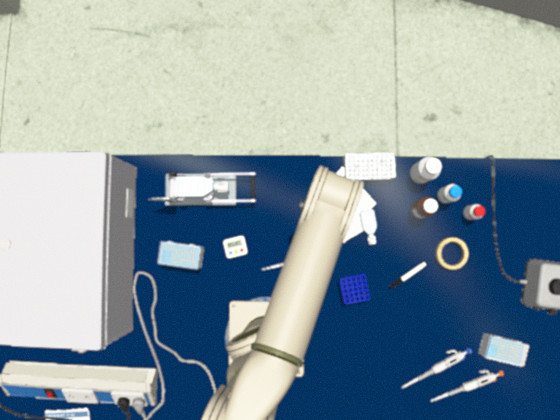

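Deck, handle and arms match the first picture to sub-pixel. The flask top is at z=0.092 (56 + 36 mm) and level. The small flask and the bottles look unmoved, and the gripper is clear. Handing in.

```bash
python3 -m jog '[[[0,0,0],[0,0,0],55],[[0,0,0],[0,0,0],55]]' && python3 -c "
from workcell import manip; print(manip.hand_in())"
```

```text
clock: 26.1
position: [0.3985, -0.1587, 0.2305]
ee_rot: [-0.015, 1.0, -0.0, 0.001]
ft_force: [-0.2, -0.2, -0.3]
grip_width: 0.549
the job is handed in; nothing more can be done
None
```

I laid the larger flask between the cheeks with its foot at the heel plate and its cap towards the handle, and let go. I then raised the deck by its handle to about 30°, held it there for about 3.3 s, lowered it fully home and backed the gripper away. I handed in at 26.1 s, with no verdict reported.

**Last checks:**
- **Deck home:** the handle and its arms match the first top picture to within about 0.01 pixel. On lowering, the TCP came back to its starting height and the rest pushed back, peaking at 27.7 N at the wrist.
- **Flask in place:** its top is at z = 0.092 m as expected and level within 0.5°. The foot is at the heel and the body is inside the cheeks.
- **Bystanders:** the bottles and the small flask look unmoved.

**Disagreements and limits:**
- **Tilt:** my angle readings during the hold disagreed slightly: 30.0° from the tool's arc, about 29.6° from the bar's depth points and 29.0° from the slope of the flask's top. The pointer on the scale was too small to read.
- **Handle height:** the depth reading of the bar was 2 mm higher after than before, which is within sensor noise.
- **Grasp:** the first grip settled about 6 mm off the commanded point. I measured the offset and allowed for it before placing the flask.

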